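# Make up two biscuit gift packs

## Task

Make up the two gift packs from the stock on the tray. In the carton whose insert has the long rectangular cut-out, pack heaviest lowest: the flat tea tin down in the cut-out, the oval biscuit lying on the middle of the tin, and the drying sachet on the middle of that biscuit. In the other carton stand the honey jar in the round hole and lay the round biscuit flat in the open bay beside it; leave the sachet cup and the label roll where they are.

Things in the scene. Friction and masses are not known exactly. Their poses are not given: they have to be found in the camera images.
- tea_tin: Flat oblong tea tin of bare metal with round corners, a slip lid and a blank paper label on it, the heaviest thing (0.16 to 0.26 kg). Body 62 x 92 mm, lid 64 x 94 mm (from 17 to 28 mm above the underside), total height 28 mm. Starts on the stock tray. Origin: centre of the underside; x across the 64 mm width, y along the 94 mm length, z up out of the lid.
- oval_biscuit: Oval golden-brown biscuit, 44 x 64 mm, 10 mm thick, clearly longer than wide, its rim rounded (widest 4 mm above the underside, so grasp low), 16 g. Starts on the stock tray. Origin: centre of the underside; x across the 44 mm width (grasp here), y along the 64 mm length, z up.
- drying_sachet: Small white drying sachet like a little cushion, 36 x 50 mm, 8 mm thick, 12 g. Starts on the stock tray. Origin: centre of the underside; x across the 36 mm width (grasp here), y along the 50 mm length, z up.
- honey_jar: Small round amber glass jar with a paper band and a steel lid, 62 mm tall, 0.13 to 0.23 kg; body 50 mm in diameter, lid 53 mm in diameter (the top 15 mm). Stands on the stock tray. Origin: centre of the underside; z up its axis.
- round_biscuit: Round golden-brown biscuit, 52 mm in diameter, 11 mm thick, its rim rounded (widest 4 mm above the underside, so grasp low), 16 g. Starts on the stock tray. Origin: centre of the underside; z up.
- stock_tray: Flat pale lid used as a tray, 252 mm (x) by 338 mm (y), fixed, on the table in front of the robot; floor 6 mm above the table, rim 12 mm high. It holds the five things of stock in any order, their centres 95 mm or more apart (biscuits in the box behind are not part of the job). Origin: centre of the underside.
- tin_carton: Open cardboard carton, fixed, left or right of the tray: outside 122 (x) by 136 mm (y), walls 3 mm thick, 52 mm high. Floor 3 mm above the table; on it a white card insert 12 mm thick with one rectangular cut-out down to the floor, 76 (x) by 106 mm (y), in the middle, for the tea tin (its length along y, either way round). Origin: centre of the underside; z up.
- jar_carton: Longer open carton, fixed, left or right of the tray: outside 122 (x) by 178 mm (y), walls 3 mm thick, 52 mm high, floor 3 mm above the table. White card insert 12 mm thick fills the +y end (y > -10 mm); round hole, 64 mm, down to the floor, centre (0, 38 mm), for the jar. Open bay at the -y end, 116 (x) by 76 mm (y), centre (0, -48 mm), for the round biscuit. Origin: centre of the underside.
- sachet_cup: White cup full of drying sachets, 70 mm in diameter and 79 mm high, loose, on the table behind the tray; not to be disturbed. Origin: centre of the underside.
- label_roll: Roll of blank white labels lying flat, 83 mm in diameter and 30 mm high, loose, on the table behind the tray; not to be disturbed. Origin: centre of the underside.
Mind the look-alikes: they are no part of the job. Leave any green or turquoise look-alike of the round_biscuit alone.

How it is judged:
By the outcome, as a careful person would: the job done as asked, in the order asked, and still so for the second after the job is handed in, with the robot touching nothing.
It also fails if it takes over 115 s, if anything falls off the work surface, if the arm or the gripper's body presses on something with over 40 N, if the wrist force passes 120 N, or if a joint passes its speed limit or range.

## Robot

A 6-joint arm with a two-finger parallel gripper is mounted at the origin on a cart in front of the work surface, level with it; the furniture and walls round the work are solid. World frame = base frame: x ahead of the robot, y to its left, z up, the work surface at z = 0. Lengths are in mm, angles in rad, forces in N, time in s.
With the tool pointing down it reaches from about 300 to 825 mm from the base axis. Payload 5.4 kg.
Tool frame: the origin (TCP) lies at the very end of the fingers, on their centre line; the grasp point (between the pads) lies 19 mm behind it (arm.pinch_z is the distance from the TCP to the grasp point, in mm); z points along the fingers, x is the direction in which the jaws open and shut, and the axes are right-handed (so a half turn about z gives the same grasp; the last joint's range is limited). The gripper opens to 92 mm and grips with 3 to 60 N. Pads are 20 mm wide; open, the fingers measure 128 mm over their backs; the gripper's body (75 mm by 189 mm) begins 69 mm behind the grasp point.
Start: joints at [1.139, 0.158, 1.597, -0, 1.386, -0.21], TCP at [126.503, 560.895, 177.401] pointing down, gripper open.
Joint ranges: [-2.91, 2.91], [-0.94, 2.29], [0.18, 2.7], [-1.29, 4.43], [0.17, 2.64], [-3, 3]. Speed limits (rad/s): [2.57, 2.57, 3.14, 3.14, 3.14, 3.14].

## Interface

Orientations are given as a unit quaternion [w, x, y, z].
In Python, from rig import arm gives the robot as it stands.
- The arm moves only by the tool jog_arm, never from a script. Its argument "series" is a list of rows, each a list of 3 entries, a list of its own where there are three numbers: the shift along the tool's x, y, z in m, then the turn about the tool's z in degrees, then the opening, from 0 (shut) to 1 (fully open). In form: [[[tx, ty, tz], yaw, fingers], ...]. A call has 1 to 5 rows; each row shifts and turns the commanded pose from where the row before left it, along the tool's axes as they then stand; what a row does not reach is not made up. A row lasts 1/12 s, in which the tool goes at most 41.7 mm and 7.16 degrees, less where a joint would pass 70% of its speed; a pose out of reach is approached as far as the arm can. A call with a gripper value outside its range is refused whole. The fingers move at their own pace and stop on an object; "force" is the grip in N (left out, the last holds). Time passes only in rows, so rows that do not move let the fingers close. It gives the time, the measured TCP pose, the force and the opening at its end, in the units of the state.
- arm.sense(): the state, without advancing time (a new reading comes with each control period).
- arm.camera(name): name is "scene" or "side" or "wrist"; returns a dict with "image" (420x560x3 uint8, red, green, blue), "z_map" (420x560 float32, mm along the optical axis (not along the pixel's ray), 0 where there is no reading), "fx", "fy", "cx", "cy" (pixels), "camera_from_world" (4x4, takes a point from world to camera coordinates). Camera axes: x right, y up, looking along -z (the intrinsics and any distortion apply to the point x, -y, -z); pixel columns grow to the right and rows downward; lengths in mm; the calibration is good to about 2 mm. A picture is of the moment at which its call begins.
- arm.job_done(): hands the job in, once; it reports no verdict.
The state is a dict: "t": time; "joints": joint angles; "qd": joint speeds; "joint_efforts": joint torques, N m; "eef_pos": TCP position; "tcp_rot": TCP orientation; "wrist_force": force on the tool from outside, world axes, zero at the start; "torque": the same for the moment, N m; "gripper_width": opening from 0.0 (shut) to 1.0 (fully open).
Only numpy, scipy, OpenCV 4.12 (cv2) and the standard library are available. Lean on these libraries where they do the work, as an engineer would, in place of code of your own. Each camera call takes 0.05 s, during which the arm holds its last target.

## Working session

There is one attempt and no reset: what is moved stays moved. The work goes in short steps, Python scripts to look and compute and a tool call to move; the robot and the scene stay as the last step left them, time stands still between calls to the robot, and variables do not carry over. Pictures are saved under pics/ and viewed, and the job is handed in when it is done.

Besides the shell and the picture viewer there is one more tool, called after "Emit:" by a JSON object that holds its "api" and its "payload", one argument or row to a line. jog_arm: Moves the arm, as the interface text tells. Its arguments: {"type":"object","properties":{"series":{"type":"array"},"force":{"type":"number"}},"required":["series"]}

```bash
mkdir -p pics; ls
cat > h.py <<'E'
import numpy as np,cv2,json
from rig import arm
def snap(name,tag):
    c=arm.camera(name); np.savez('pics/%s.npz'%tag,**{k:np.array(v) for k,v in c.items()})
    cv2.imwrite('pics/%s.png'%tag,c['image'][:,:,::-1]); return c
def load(tag): 
    d=np.load('pics/%s.npz'%tag); return {k:d[k] for k in d.files}
def ray(c,u,v,z):
    M=np.linalg.inv(c['camera_from_world']); d=np.array([(u-c['cx'])/c['fx'],-(v-c['cy'])/c['fy'],-1])
    o=M[:3,3]; d=M[:3,:3]@d; return o+d*(z-o[2])/d[2]
def cloud(c):
    v,u=np.mgrid[:420,:560]; Z=c['z_map'].astype(float)
    P=np.stack([(u-c['cx'])/c['fx']*Z,-(v-c['cy'])/c['fy']*Z,-Z,np.ones_like(Z)],-1)
    W=P@np.linalg.inv(c['camera_from_world']).T; W[Z==0]=np.nan; return W[...,:3]
def proj(c,p):
    q=c['camera_from_world']@np.append(p,1); return c['cx']+c['fx']*q[0]/-q[2], c['cy']+c['fy']*q[1]/q[2]
E
python3 - <<'E'
from h import *
print(arm.sense())
for n in ['scene','side','wrist']:
    c=snap(n,n+'0'); print(n,{k:(v.tolist() if hasattr(v,'tolist') else v) for k,v in c.items() if k not in('image','z_map')})
E
```

```text
pics
{'t': 0.0, 'joints': array([ 1.13891843e+00,  1.59028717e-01,  1.59823118e+00,  2.51737696e-05,
        1.38624040e+00, -2.10077728e-01]), 'qd': array([-0.00011443,  0.0005054 , -0.00077331,  0.0005447 , -0.00042314,
       -0.00150253]), 'joint_efforts': array([-1.18375741e-03, -3.85571158e+01, -3.22106123e+01,  6.99051144e-02,
        3.80475016e-02, -1.35342716e-04]), 'eef_pos': array([126.1881793 , 560.25684554, 176.43097141]), 'tcp_rot': array([ 4.16159390e-04,  7.81021597e-01,  6.24503287e-01, -8.58332894e-04]), 'wrist_force': array([-1.30368071, -0.07138447, -0.56412767]), 'torque': array([-0.05260952,  0.00924159,  0.05957274]), 'gripper_width': 1.002793103900118}
scene {'fx': 511.12334206135654, 'fy': 511.12334206135654, 'cx': 281.58472223574387, 'cy': 209.13542979870678, 'camera_from_world': [[-0.8264563044609605, -0.5627656271433327, 0.01627346683113627, 489.4637298849677], [0.44620211627186274, -0.6371013943375504, 0.6284946179305438, -291.2888117595654], [-0.34332731940706884, 0.5266845946476135, 0.7776436777275538, -1028.3810580027416], [0.0, 0.0, 0.0, 1.0]]}
side {'fx': 453.9552119985542, 'fy': 453.9552119985542, 'cx': 269.01996688265666, 'cy': 199.69641745991348, 'camera_from_world': [[0.9998971935592007, 0.0008351241057997005, -0.014314498949057225, -568.1806710884339], [0.013078394819452884, 0.35616432617546834, 0.9343318084861082, -59.462674334193295], [0.0058785968888125885, -0.9344229638272503, 0.3561167881059756, -1310.7770375353684], [0.0, 0.0, 0.0, 1.0]]}
wrist {'fx': 373.06677929083526, 'fy': 373.06677929083526, 'cx': 280.5197485326265, 'cy': 210.60626386929215, 'camera_from_world': [[0.21995529712857265, 0.9755091096764003, -0.0012822649648598266, -574.918224756178], [-0.936788532859787, 0.2108576519867601, -0.2792244532648246, 31.446967891237644], [-0.2721156224245333, 0.06261810869859624, 0.9602250051396921, -391.6109326350917], [0.0, 0.0, 0.0, 1.0]]}
```

View pics/scene0.png

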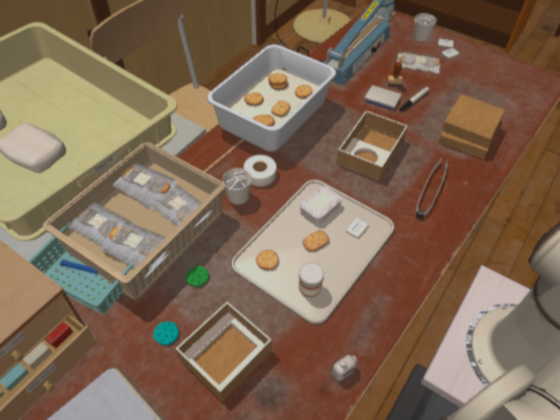

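View pics/side0.png

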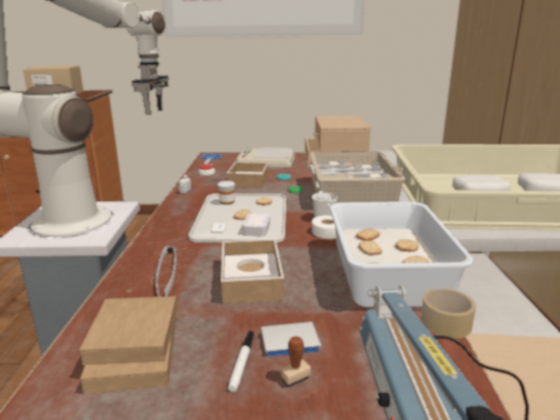

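View pics/wrist0.png

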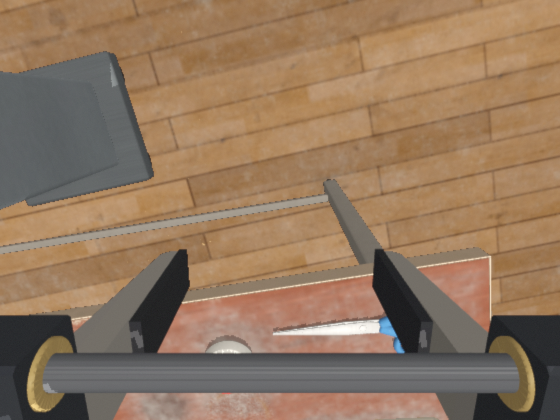

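The scene image shows the stock on the tray:
- tin at about (320,203)
- sachet at (357,228)
- two biscuits at (316,240) and (267,259)
- jar at (311,278)

The carton at (224,350) appears to have the rectangular cut-out, and the one at (372,145) the round hole. The green (198,276) and turquoise (166,333) look-alikes lie on the table. I'll enlarge the crop to confirm.

Run:
```python
from h import *
c=load('scene0'); im=c['image'][:,:,::-1]
cv2.imwrite('pics/crop1.png',cv2.resize(im[175:325,225:400],None,fx=4,fy=4,interpolation=cv2.INTER_CUBIC)[:600])
a=cv2.resize(im[100:190,325:415],(400,400),interpolation=cv2.INTER_CUBIC); b=cv2.resize(im[295:405,170:280],(400,400),interpolation=cv2.INTER_CUBIC)
cv2.imwrite('pics/crop2.png',np.hstack([a,b]))
W=cloud(c)
for n,(u,v) in dict(tin=(320,203),sachet=(357,228),bA=(316,240),bB=(267,259),jar=(311,273),green=(198,276),turq=(166,333),cartonT=(224,345),cartJ=(372,145),tray=(290,230),table=(140,380),roll=(250,175),cup=(236,180),hole=(368,157)).items(): print(n,W[v,u].round(1))
```

```text
tin [533.3 -76.6  30.6]
sachet [428.5 -75.4  12. ]
bA [488.5  11.9  15.5]
bB [551.  119.   15.5]
jar [435.6 123.7  69. ]
green [651.7 238.3   9.4]
turq [620.7 376.5   3.1]
cartonT [ 5.088e+02  3.287e+02 -2.000e-01]
cartJ [ 535.2 -355.5    2.2]
tray [558.4  14.4   3.1]
table [ 5.971e+02  4.764e+02 -1.000e-01]
roll [705.6 -29.   64.5]
cup [716.6  11.2  75.8]
hole [ 522.1 -307.7    2.8]
```

View pics/crop1.png

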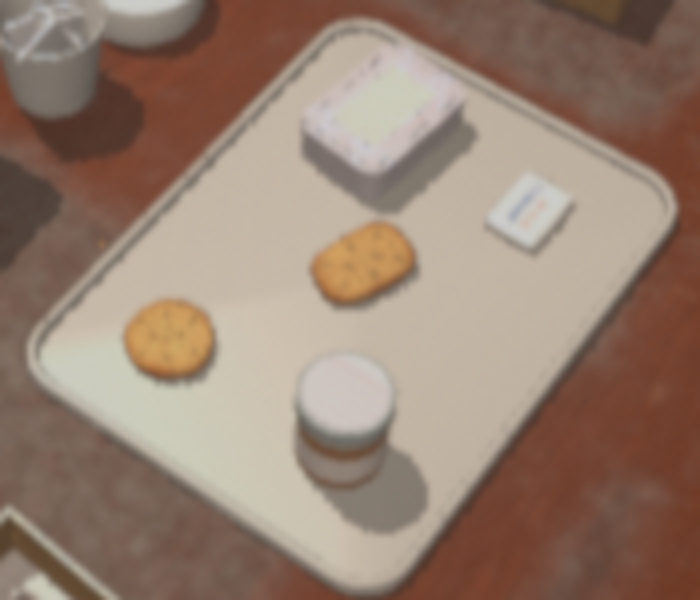

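View pics/crop2.png

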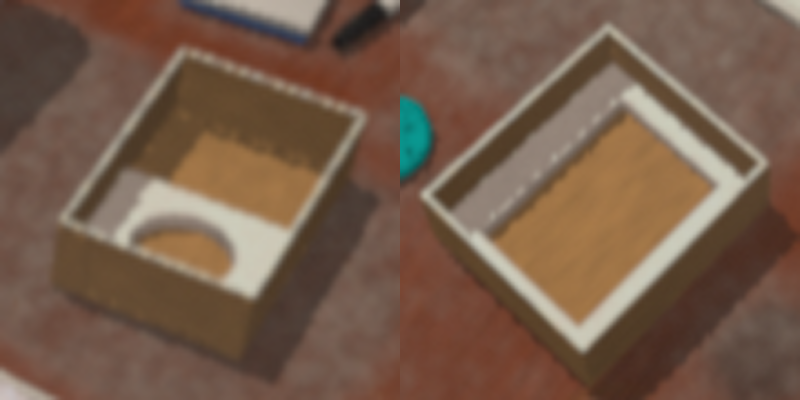

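Named: round biscuit candidates are (267,259) on the tray, green (198,276) and turquoise (166,333) on the table. The first fits: golden-brown, circular, on the tray. The elongated (316,240) is the oval one. The tin carton is at (224,350) with the rectangular cut-out, and the jar carton is at (372,145). Next I'll measure the poses.

```bash
cat > meas.py <<'E'
from h import *
c=load('scene0'); im=c['image']; W=cloud(c)
hsv=cv2.cvtColor(im,cv2.COLOR_RGB2HSV)
def plane_rect(mask,z):
    cs,_=cv2.findContours(mask.astype(np.uint8),cv2.RETR_EXTERNAL,cv2.CHAIN_APPROX_NONE)
    k=max(cs,key=cv2.contourArea)[:,0]
    P=np.array([ray(c,u,v,z)[:2] for u,v in k],np.float32)
    return P,cv2.minAreaRect(P)
def box(u0,u1,v0,v1):
    m=np.zeros((420,560),bool); m[v0:v1,u0:u1]=1; return m
ob=(hsv[...,1]>120)&(hsv[...,0]<25)&(hsv[...,2]>110)
for n,b in dict(oval=(298,335,225,255),round=(250,285,245,275)).items():
    P,r=plane_rect(ob&box(*b),12); print(n,r, 'ellipse',cv2.fitEllipse(P))
# tops by height
for n,b,zl,zh,z in [('tin',(290,350,180,230),26,45,34),('jar',(285,335,255,300),60,80,68),('sachet',(340,375,215,243),10,25,12)]:
    m=(W[...,2]>zl)&(W[...,2]<zh)&box(*b); P,r=plane_rect(m,z); print(n,m.sum(),r,np.nanmedian(W[...,2][m]))
sm=(hsv[...,2]>200)&(hsv[...,1]<30)&box(343,372,215,243); P,r=plane_rect(sm,13);print('sachet col',sm.sum(),r)
E
python3 meas.py
python3 - <<'E'
from h import *
# top-down heightmap
hm=np.full((300,300),-1.)
cl=np.zeros((300,300,3),np.uint8)
for t in ['scene0']:
    c=load(t);W=cloud(c)
    ok=np.isfinite(W[...,0])
    X=W[ok];C=c['image'][ok]
    i=((900-X[:,0])/3).astype(int); j=((550-X[:,1])/4).astype(int)
    g=(i>=0)&(i<300)&(j>=0)&(j<300)
    for a,b,z,cc in zip(i[g],j[g],X[g,2],C[g]):
        if z>hm[a,b]: hm[a,b]=z; cl[a,b]=cc[::-1]
v=np.clip(hm,0,200).astype(np.uint8)
v=cv2.dilate(v,np.ones((3,3)))
cv2.imwrite('pics/top.png',np.hstack([cv2.dilate(cl,np.ones((2,2))),cv2.applyColorMap(v,cv2.COLORMAP_JET)]))
E
```

```text
oval ((490.1455383300781, 11.835756301879883), (59.85468292236328, 39.00826644897461), 65.87149810791016) ellipse ((489.9409484863281, 11.066229820251465), (39.820457458496094, 63.29074478149414), 163.0661163330078)
round ((551.766357421875, 117.98695373535156), (44.997222900390625, 45.411075592041016), 34.84379959106445) ellipse ((551.4880981445312, 118.01197052001953), (45.56117630004883, 46.84246063232422), 20.357309341430664)
tin 829 ((532.1744995117188, -76.08990478515625), (98.30416870117188, 67.20203399658203), 81.55543518066406) 31.951203819909665
jar 460 ((434.7015686035156, 124.82794189453125), (49.97026062011719, 53.6583137512207), 33.024818420410156) 66.4904874871695
sachet 223 ((430.1785888671875, -76.58750915527344), (50.0867919921875, 35.064815521240234), 85.46058654785156) 12.48965732428178
sachet col 116 ((431.3365173339844, -78.40673828125), (41.45387268066406, 28.21339988708496), 83.08631134033203)
```

View pics/top.png

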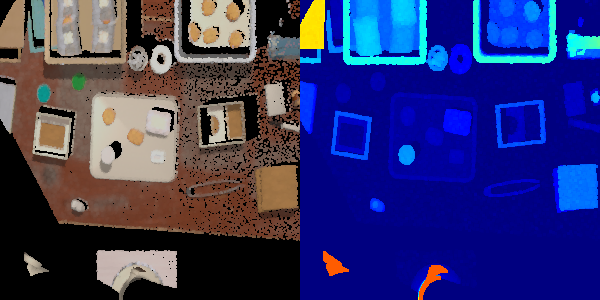

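```bash
cat > cart.py <<'E'
from h import *
c=load('scene0'); W=cloud(c); z=W[...,2]
for n,(u0,u1,v0,v1) in dict(tin=(165,285,295,410),jar=(325,420,100,195)).items():
    m=np.zeros((420,560),bool); m[v0:v1,u0:u1]=1
    m&=(z>44)&(z<62)
    P=W[m][:,:2].astype(np.float32); r=cv2.minAreaRect(P); print(n,m.sum(),r,np.median(z[m]))
    m2=m.astype(np.uint8); m2=cv2.morphologyEx(m2,cv2.MORPH_CLOSE,np.ones((3,3)))
    cs,_=cv2.findContours(m2,cv2.RETR_EXTERNAL,cv2.CHAIN_APPROX_NONE); k=max(cs,key=cv2.contourArea)[:,0]
    Q=np.array([ray(c,u,v,52)[:2] for u,v in k],np.float32); print(' rayrect',cv2.minAreaRect(Q))
    k=cv2.minAreaRect(Q)
    out=c['image'][:,:,::-1].copy()
E
python3 cart.py
```

```text
tin 684 ((493.6448974609375, 344.3464660644531), (136.95001220703125, 124.34658813476562), 82.2955093383789) 50.185133323094874
 rayrect ((492.1971130371094, 345.37921142578125), (137.93243408203125, 124.95817565917969), 82.27761840820312)
jar 395 ((528.5194091796875, -333.224609375), (123.29047393798828, 185.2056121826172), 4.67822265625) 48.93841963361808
 rayrect ((526.9174194335938, -327.9324951171875), (123.00557708740234, 186.69586181640625), 4.639468193054199)
```

```bash
cat >> h.py <<'E'
def toolR(q):
    from scipy.spatial.transform import Rotation as Rn
    return Rn.from_quat([q[1],q[2],q[3],q[0]]).as_matrix()
def plan(x,y,z,ang):
    """ang: world angle (deg) of tool x. Prints shift in CURRENT tool axes (before turning), after-turn axes, and yaw."""
    s=arm.sense(); R=toolR(s['tcp_rot']); d=np.array([x,y,z])-s['eef_pos']
    a=np.degrees(np.arctan2(R[1,0],R[0,0])); t=(ang-a+180)%360-180
    if t>90: t-=180
    if t<-90: t+=180
    af=np.radians(a+t); Rf=np.array([[np.cos(af),np.sin(af),0],[np.sin(af),-np.cos(af),0],[0,0,-1]])
    print('t %.2f pos'%s['t'],s['eef_pos'].round(1),'ang %.2f'%a,'tilt z',R[:,2].round(3),'F',s['wrist_force'].round(1),'g %.3f'%s['gripper_width'],'j',s['joints'].round(2))
    print(' shift mm now-axes',(R.T@d).round(1),' after-turn axes',(Rf.T@d).round(1),' tool yaw deg %.2f'%(-t))
E
python3 - <<'E'
from h import *
c=load('wrist0'); s=arm.sense(); R=toolR(s['tcp_rot']); M=np.linalg.inv(c['camera_from_world'])
print('cam in tool',(R.T@(M[:3,3]-s['eef_pos'])).round(1),'look',(R.T@-M[:3,2]).round(3),'up',(R.T@M[:3,1]).round(3))
plan(492,290,180,-7.7)
E
```

```text
cam in tool [   0.7  -79.1 -207.4] look [0.   0.28 0.96] up [-0.   -0.96  0.28]
t 0.15 pos [126.3 560.4 176.6] ang 77.29 tilt z [-0.001 -0.001 -1.   ] F [-0.3 -1.5 -0. ] g 1.000 j [ 1.14  0.16  1.6   0.    1.39 -0.21]
 shift mm now-axes [-183.3  416.3   -3.2]  after-turn axes [398.7 219.   -3.4]  tool yaw deg 84.99
```

Emit:
{"api": "jog_arm", "payload": {
  "series": [
    [[-0.015,0.034,0],0,1],
    [[-0.015,0.034,0],0,1],
    [[-0.015,0.034,0],0,1],
    [[-0.015,0.034,0],0,1],
    [[-0.015,0.034,0],0,1]
  ],
  "force": 20
}}

```text
t: 0.57
eef_pos: [276.7, 449.0, 177.1]
tcp_rot: [0.0, 0.781, 0.625, -0.0]
wrist_force: [1.3, 1.1, -0.2]
gripper_width: 0.997
```

Emit:
{"api": "jog_arm", "payload": {
  "series": [
    [[-0.015,0.034,0],0,1],
    [[-0.015,0.034,0],0,1],
    [[-0.015,0.034,0],0,1],
    [[-0.015,0.034,0],0,1],
    [[-0.015,0.034,0],0,1]
  ]
}}

```text
t: 0.98
eef_pos: [426.2, 338.3, 177.2]
tcp_rot: [-0.0, 0.781, 0.624, -0.0]
wrist_force: [0.4, 1.1, -0.3]
gripper_width: 0.998
```

Emit:
{"api": "jog_arm", "payload": {
  "series": [
    [[-0.015,0.034,0],0,1],
    [[-0.015,0.034,0],7.1,1],
    [[0,0,0],7.1,1],
    [[0,0,0],7.1,1],
    [[0,0,0],7.1,1]
  ]
}}

```text
t: 1.4
eef_pos: [485.3, 294.8, 176.8]
tcp_rot: [-0.0, 0.912, 0.41, -0.001]
wrist_force: [-0.1, 0.1, 1.0]
gripper_width: 1.0
```

Emit:
{"api": "jog_arm", "payload": {
  "series": [
    [[0,0,0],7.1,1],
    [[0,0,0],7.1,1],
    [[0,0,0],7.1,1],
    [[0,0,0],7.1,1],
    [[0,0,0],7.1,1]
  ]
}}

```text
t: 1.82
eef_pos: [484.6, 295.4, 177.0]
tcp_rot: [0.0, 0.994, 0.114, -0.0]
wrist_force: [0.3, 0.6, 0.9]
gripper_width: 0.999
```

Emit:
{"api": "jog_arm", "payload": {
  "series": [
    [[0,0,0],7.1,1],
    [[0,0,0],7.1,1],
    [[0,0,0],7.1,1],
    [[0,0,0],0,1]
  ]
}}

```text
t: 2.15
eef_pos: [484.7, 295.4, 177.0]
tcp_rot: [0.0, 0.998, -0.071, -0.0]
wrist_force: [0.2, 0.5, 0.3]
gripper_width: 0.999
```

Run:
```python
from h import *
c=snap('wrist','w1')
plan(532,-76,180,-8.4)
```

```text
t 2.20 pos [484.7 295.5 177.1] ang -7.76 tilt z [-0.001 -0.    -1.   ] F [ 0.2 -0.7 -0.5] g 1.002 j [0.33 0.14 1.62 0.   1.38 0.47]
 shift mm now-axes [ 97.1 361.7  -2.9]  after-turn axes [101.1 360.6  -2.9]  tool yaw deg 0.64
```

View pics/w1.png

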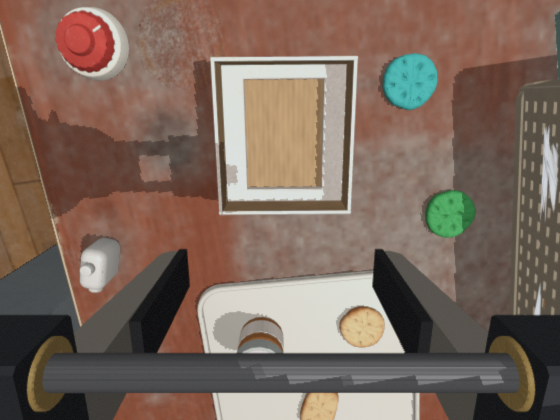

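The wrist view shows the tin carton clearly: rim corners near (211,57), (357,56), (352,213) and (219,213), and the floor cut-out spanning (245–323, 78–188). The look-alikes are at (410,82) and (450,213).

Run:
```python
from h import *
c=load('w1'); im=c['image']; hsv=cv2.cvtColor(im,cv2.COLOR_RGB2HSV); W=cloud(c); z=W[...,2]
m=np.zeros((420,560),bool); m[40:235,195:370]=1
mm=((z>42)&m).astype(np.uint8); cs,_=cv2.findContours(mm,0,1); k=max(cs,key=cv2.contourArea)[:,0]
r=cv2.minAreaRect(k.astype(np.float32)); print(cv2.boxPoints(r))
P=np.array([ray(c,*p,52)[:2] for p in k],np.float32); print('rim',cv2.minAreaRect(P), np.median(z[mm>0]))
f=((hsv[...,0]<22)&(hsv[...,1]>70)&(hsv[...,2]>120)&m).astype(np.uint8); f=cv2.morphologyEx(f,cv2.MORPH_OPEN,np.ones((5,5)))
cs,_=cv2.findContours(f,0,1); k=max(cs,key=cv2.contourArea)[:,0]; print(k.min(0),k.max(0))
P=np.array([ray(c,*p,3)[:2] for p in k],np.float32); print('floor',cv2.minAreaRect(P))
P=np.array([ray(c,*p,15)[:2] for p in k],np.float32); print('cut at 15',cv2.minAreaRect(P))
for n,p,zz in [('insert UL outer',(224,66),15)]: print(ray(c,*p,zz))
```

```text
[[211.  56.]
 [357.  56.]
 [357. 213.]
 [211. 213.]]
rim ((494.4554748535156, 342.733154296875), (135.908447265625, 121.94312286376953), 82.31815338134766) 51.93403489247672
[245  79] [322 186]
floor ((494.3721923828125, 342.7897033691406), (105.7663803100586, 75.89971923828125), 82.28314208984375)
cut at 15 ((494.4250183105469, 343.78680419921875), (102.43963623046875, 73.51236724853516), 82.28313446044922)
[448.35869104 413.54242662  15.        ]
```

Emit:
{"api": "jog_arm", "payload": {
  "series": [
    [[0.007,0.031,0],0,1],
    [[0.007,0.031,0],0,1],
    [[0.007,0.031,0],0,1],
    [[0.007,0.031,0],0,1],
    [[0.007,0.031,0],0,1]
  ]
}}

```text
t: 2.62
eef_pos: [498.0, 135.9, 177.3]
tcp_rot: [0.0, 0.998, -0.067, -0.0]
wrist_force: [-0.1, -0.2, -0.2]
gripper_width: 1.001
```

Emit:
{"api": "jog_arm", "payload": {
  "series": [
    [[0.007,0.031,0],0,1],
    [[0.007,0.031,0],0,1],
    [[0.007,0.031,0],0,1],
    [[0.007,0.031,0],0,1],
    [[0,0,0],0,1]
  ]
}}

```text
t: 3.03
eef_pos: [509.2, 5.8, 177.4]
tcp_rot: [0.001, 0.998, -0.07, 0.0]
wrist_force: [0.1, 0.2, 0.5]
gripper_width: 1.001
```

Run:
```python
from h import *
c=snap('wrist','w2')
plan(532,-76,180,-8.4)
```

```text
t 3.08 pos [509.    8.2 177.3] ang -7.96 tilt z [-0. -0. -1.] F [-0.4  0.6 -0.1] g 1.000 j [-0.22 -0.01  1.78 -0.    1.38 -0.08]
 shift mm now-axes [34.4 80.2 -2.6]  after-turn axes [35.  80.  -2.7]  tool yaw deg 0.44
```

View pics/w2.png

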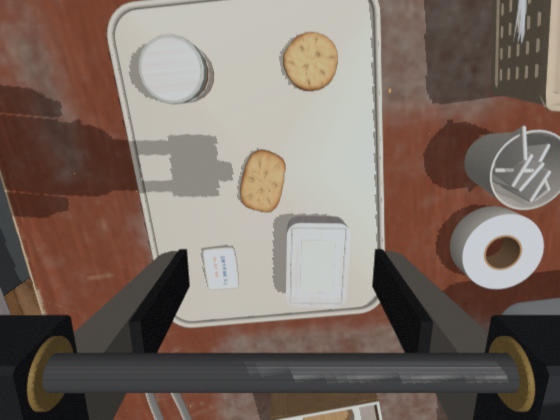

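All five stock items are in view: jar lid (172,69), round biscuit (310,61), oval biscuit (263,181), sachet (220,268) and tin (318,263). The cup (525,170) and roll (497,248) are off to the right.

```bash
cat > m2.py <<'E'
from h import *
c=load('w2'); im=c['image']; hsv=cv2.cvtColor(im,cv2.COLOR_RGB2HSV); W=cloud(c); z=W[...,2]
def rect(m,b,zz,n):
    k=np.zeros((420,560),np.uint8); u0,u1,v0,v1=b; k[v0:v1,u0:u1]=m[v0:v1,u0:u1]
    k=cv2.morphologyEx(k,cv2.MORPH_OPEN,np.ones((3,3)))
    cs,_=cv2.findContours(k,0,1); q=max(cs,key=cv2.contourArea)[:,0]
    P=np.array([ray(c,*p,zz)[:2] for p in q],np.float32); r=cv2.minAreaRect(P); e=cv2.fitEllipse(P)
    print(n,'rect',np.round(r[0],1),np.round(r[1],1),round(r[2],1),'ell',np.round(e[0],1),np.round(e[1],1),round(e[2],1))
ob=(hsv[...,1]>90)&(hsv[...,0]<25)
rect(ob,(230,295,140,220),10,'oval'); rect(ob,(275,345,25,100),10,'round')
rect((z>26),(280,360,210,315),33,'tin'); rect(z>55,(130,215,30,115),68,'jar')
rect(z>9.5,(195,245,240,295),11,'sachet z'); 
rect((hsv[...,1]<18)&(hsv[...,2]>200),(195,245,240,295),11,'sachet c')
for u,v in [(318,263),(220,268),(172,69),(200,200),(263,181)]: print(W[v,u].round(1), im[v,u])
E
python3 m2.py
```

```text
oval rect [491.  10.] [62.7 42.1] 68.4 ell [490.9   9.4] [43.5 66.6] 161.0
round rect [552.3 116.3] [49.9 49.8] 82.1 ell [552.9 116.6] [49.6 50. ] 157.0
tin rect [535.4 -80.4] [96.1 64.4] 82.0 ell [535.  -80.6] [ 71.5 109.7] 171.8
jar rect [438.4 120.5] [51.9 53.4] 78.8 ell [438.4 120.4] [51.4 53.7] 65.1
sachet z rect [431.1 -79.6] [50.3 36. ] 86.0 ell [431.2 -79.6] [39.7 57.1] 176.3
sachet c rect [431.2 -79.9] [45.2 32.1] 86.6 ell [431.2 -79.9] [35.1 51.8] 176.2
[536.3 -76.7  35.1] [199 204 200]
[431.5 -77.4  14.6] [199 202 207]
[438.5 121.4  68.8] [199 203 201]
[422.6  -1.9   4.8] [195 192 182]
[492.2  11.1  14.9] [194 164 120]
```

Run:
```python
from h import *
plan(535.2,-80.4,21,-8)
```

```text
t 3.08 pos [509.    8.2 177.3] ang -7.96 tilt z [-0. -0. -1.] F [-0.4  0.6 -0.1] g 1.000 j [-0.22 -0.01  1.78 -0.    1.38 -0.08]
 shift mm now-axes [ 38.2  84.1 156.4]  after-turn axes [ 38.3  84.1 156.3]  tool yaw deg 0.04
```

Emit:
{"api": "jog_arm", "payload": {
  "series": [
    [[0.013,0.028,0.02],0,1],
    [[0.013,0.028,0.02],0,1],
    [[0.013,0.028,0.02],0,1],
    [[0,0,0.03],0,1],
    [[0,0,0],0,1]
  ]
}}

```text
t: 3.5
eef_pos: [532.0, -76.6, 81.6]
tcp_rot: [-0.002, 0.998, -0.068, -0.005]
wrist_force: [-0.3, 1.4, -1.3]
gripper_width: 0.997
```

Run:
```python
from h import *
plan(535.2,-80.4,21,-8)
```

```text
t 3.50 pos [532.  -76.6  81.6] ang -7.85 tilt z [-0.01   0.004 -1.   ] F [-0.3  1.4 -1.3] g 0.997 j [-0.37  0.17  1.79  0.    1.2  -0.23]
 shift mm now-axes [ 4.3  3.5 60.6]  after-turn axes [ 3.7  3.3 60.6]  tool yaw deg 0.15
```

Emit:
{"api": "jog_arm", "payload": {
  "series": [
    [[0.002,0.002,0],0,1],
    [[0,0,0],0,1],
    [[0,0,0],0,1]
  ]
}}

```text
t: 3.75
eef_pos: [539.2, -79.7, 89.6]
tcp_rot: [0.0, 0.998, -0.068, 0.002]
wrist_force: [0.5, -0.3, 0.8]
gripper_width: 1.0
```

Run:
```python
from h import *
plan(535.2,-80.4,21,-8)
```

```text
t 3.75 pos [539.2 -79.7  89.6] ang -7.79 tilt z [ 0.003 -0.001 -1.   ] F [ 0.5 -0.3  0.8] g 1.000 j [-0.37  0.16  1.77  0.    1.2  -0.23]
 shift mm now-axes [-4.1  1.2 68.6]  after-turn axes [-3.8  1.2 68.6]  tool yaw deg 0.21
```

Emit:
{"api": "jog_arm", "payload": {
  "series": [
    [[0,0,0.015],0,1],
    [[0,0,0.01],0,1],
    [[0,0,0],0,1],
    [[0,0,0],0,1],
    [[0,0,0],0,1]
  ]
}}

```text
t: 4.17
eef_pos: [538.2, -80.2, 63.2]
tcp_rot: [0.0, 0.998, -0.069, 0.0]
wrist_force: [0.4, 0.4, 0.6]
gripper_width: 1.002
```

Run:
```python
from h import *
plan(535.2,-80.4,21,-8)
```

```text
t 4.17 pos [538.2 -80.2  63.2] ang -7.88 tilt z [ 0.001 -0.    -1.   ] F [0.4 0.4 0.6] g 1.002 j [-0.37  0.2   1.79  0.    1.15 -0.23]
 shift mm now-axes [-2.9  0.6 42.2]  after-turn axes [-2.9  0.6 42.2]  tool yaw deg 0.12
```

Emit:
{"api": "jog_arm", "payload": {
  "series": [
    [[-0.003,0,0.018],0,1],
    [[0,0,0.016],0,1],
    [[0,0,0.008],0,1],
    [[0,0,0],0,1],
    [[0,0,0],0,1]
  ]
}}

```text
t: 4.58
eef_pos: [534.9, -79.9, 20.8]
tcp_rot: [0.0, 0.998, -0.069, 0.0]
wrist_force: [-0.8, -0.5, -0.5]
gripper_width: 1.001
```

Run:
```python
from h import *
plan(535.2,-80.4,21,-8)
c=snap('wrist','w3')
```

```text
t 4.58 pos [534.9 -79.9  20.8] ang -7.91 tilt z [ 0. -0. -1.] F [-0.8 -0.5 -0.5] g 1.001 j [-0.37  0.25  1.82  0.    1.07 -0.23]
 shift mm now-axes [ 0.3  0.4 -0.2]  after-turn axes [ 0.3  0.4 -0.2]  tool yaw deg 0.09
```

View pics/w3.png

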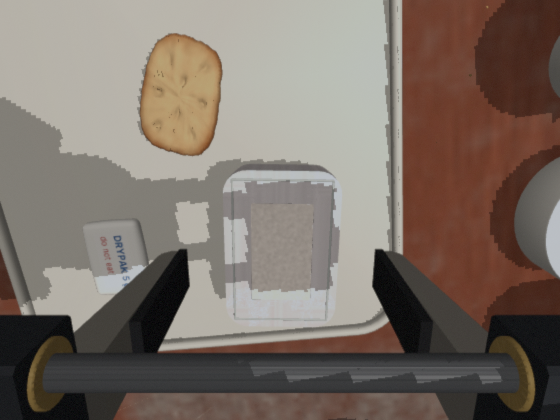

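Run:
```python
from h import *
c=load('w3'); s=arm.sense()
print(proj(c,s['eef_pos']))
W=cloud(c); z=W[...,2]; m=np.zeros((420,560),np.uint8); m[160:330,205:350]=(z>26)[160:330,205:350]
cs,_=cv2.findContours(m,0,1); q=max(cs,key=cv2.contourArea)[:,0]
P=np.array([ray(c,*p,34)[:2] for p in q],np.float32); print(cv2.minAreaRect(P))
```

```text
(np.float64(281.55031030721386), np.float64(242.54449704469982))
((535.1486206054688, -80.8045654296875), (95.27735900878906, 63.89128494262695), 81.29231262207031)
```

Both views agree that the tin is centred between the fingers. Closing.

Emit:
{"api": "jog_arm", "payload": {
  "series": [
    [[0,0,0],0,0.5],
    [[0,0,0],0,0.5],
    [[0,0,0],0,0.5],
    [[0,0,0],0,0.5],
    [[0,0,0],0,0.5]
  ],
  "force": 30
}}

```text
t: 5.05
eef_pos: [534.9, -80.0, 20.7]
tcp_rot: [0.0, 0.998, -0.069, 0.0]
wrist_force: [-0.4, -0.1, -0.2]
gripper_width: 0.66
```

Emit:
{"api": "jog_arm", "payload": {
  "series": [
    [[0,0,-0.006],0,0.5],
    [[0,0,-0.01],0,0.5],
    [[0,0,-0.02],0,0.5],
    [[0,0,-0.02],0,0.5],
    [[0,0,0],0,0.5]
  ]
}}

```text
t: 5.47
eef_pos: [538.2, -81.1, 81.7]
tcp_rot: [0.001, 0.998, -0.069, 0.004]
wrist_force: [0.8, -0.7, 0.6]
gripper_width: 0.499
```

Run:
```python
from h import *
plan(494.4,342.8,100,-7.7)
```

```text
t 5.47 pos [538.2 -81.1  81.7] ang -7.90 tilt z [ 0.008 -0.003 -1.   ] F [ 0.8 -0.7  0.6] g 0.499 j [-0.37  0.17  1.79  0.    1.18 -0.23]
 shift mm now-axes [-101.5 -413.8  -20. ]  after-turn axes [-100.2 -414.2  -18.3]  tool yaw deg -0.20
```

The opening went from 0.66 to 0.50, so the grip either slipped or missed. Looking.

Run:
```python
from h import *
c=snap('wrist','w4')
c=snap('scene','s4')
s=c['image'][175:325,225:400,::-1]; cv2.imwrite('pics/s4c.png',cv2.resize(s,None,fx=4,fy=4,interpolation=cv2.INTER_CUBIC)[:600])
```

```text
(no output)
```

View pics/w4.png

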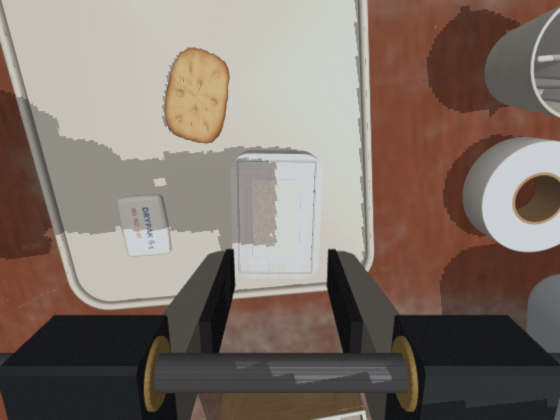

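View pics/s4c.png

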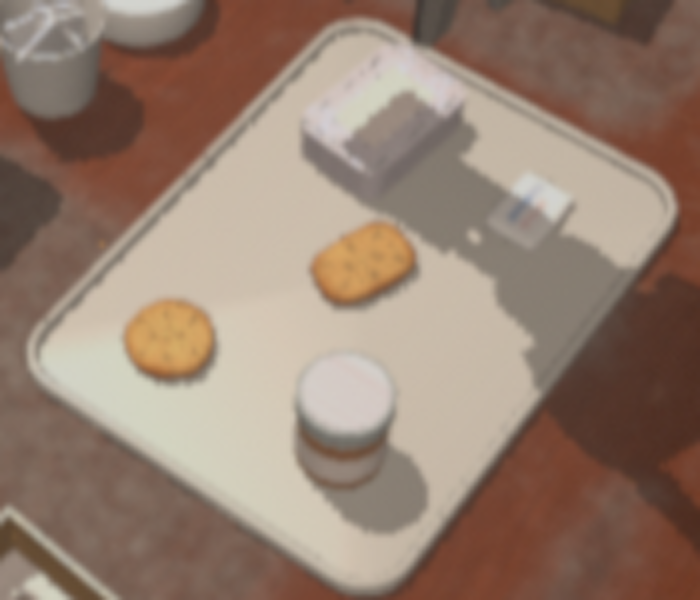

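Run:
```python
from h import *
for t in ['w4','w3','w2']:
    c=load(t); W=cloud(c); M=np.linalg.inv(c['camera_from_world'])
    print(t,'cam pos',M[:3,3].round(1))
    if t=='w4': pts=[(229,255),(229,265),(229,300),(333,255),(334,270),(334,300),(205,320),(360,320)]
    else: pts=[(184,255),(183,265),(183,300),(379,255),(380,270),(380,300)]
    for u,v in pts: print(u,v,W[v,u].round(1),c['z_map'][v,u])
```

```text
w4 cam pos [547.5  -1.5 289. ]
229 255 [515.3 -67.1 126.2] 175.57747
229 265 [516.5 -67.6 136.7] 165.6706
229 300 [514.3 -82.6 140.6] 166.18614
333 255 [563.6 -73.1 128.2] 173.85432
334 270 [561.9 -73.5 143. ] 159.84572
334 300 [560.2 -85.8 146.4] 160.0431
205 320 [514.3 -66.6 181.2] 122.751076
360 320 [564.9 -73.9 181.2] 123.239075
w3 cam pos [545.9  -0.9 228.3]
184 255 [491.  -63.6  64.3] 176.9898
183 265 [490.2 -67.7  66.4] 176.06163
183 300 [ 464.  -117.5    6.1] 248.78212
379 255 [582.  -75.1  66.9] 174.17041
380 270 [581.1 -80.9  70.6] 172.18814
380 300 [579.7 -95.1  72.8] 174.1031
w2 cam pos [520.3  85.2 384.8]
184 255 [465.1  22.  220.4] 177.48752
183 265 [464.6  18.3 223.4] 175.69394
183 300 [ 380.4 -114.4    6. ] 424.47504
379 255 [556.4  10.5 223.3] 174.33675
380 270 [555.2   5.4 228.3] 171.00887
380 300 [553.7  -8.7 230.5] 172.89354
```

Run:
```python
from h import *
s=arm.sense(); print(s['eef_pos'],s['t'])
c=load('side0'); print('side0 TCP px',proj(c,[126.3,560.4,176.6]),'+40',proj(c,[126.3,560.4,216.6]))
s4=load('s4'); print('s4 TCP px',proj(s4,s['eef_pos']), '+43',proj(s4,s['eef_pos']+[0,0,43]))
c2=snap('side','d4'); print('d4 TCP px',proj(c2,s['eef_pos']), '+43',proj(c2,s['eef_pos']+[0,0,43]))
for n,cc,(u,v) in [('d4a',c2,proj(c2,s['eef_pos']+[0,0,20])),('s4a',s4,proj(s4,s['eef_pos']+[0,0,20]))]:
    u=int(u);v=int(v); im=cc['image'][max(v-50,0):v+50,max(u-60,0):u+60,::-1].copy()
    cv2.imwrite('pics/%s.png'%n,cv2.resize(im,None,fx=5,fy=5,interpolation=cv2.INTER_CUBIC)); print(u,v)
```

```text
[535.72478141 -80.26396935  77.74849075] 5.5667
side0 TCP px (np.float64(155.20947495042077), np.float64(121.0496041470995)) +40 (np.float64(154.13855843514816), np.float64(110.75323531822616))
s4 TCP px (np.float64(321.4540717133995), np.float64(188.6953813271689)) +43 (np.float64(322.91083410775093), np.float64(176.2055671630155))
d4 TCP px (np.float64(256.32707285638395), np.float64(202.8612761111187)) +43 (np.float64(255.92880787313936), np.float64(187.5709643601786))
256 195
322 182
```

View pics/d4a.png

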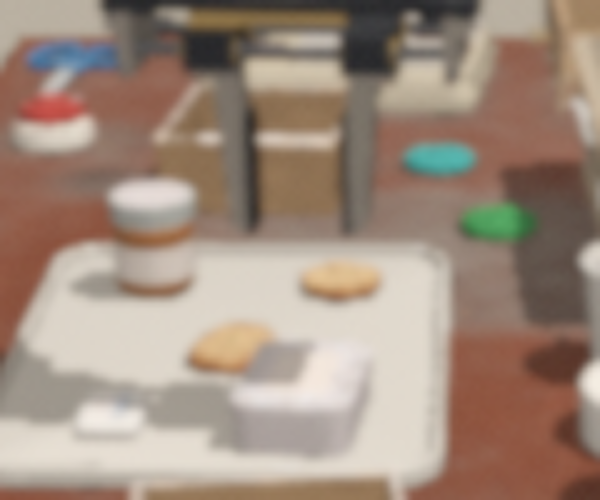

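View pics/s4a.png

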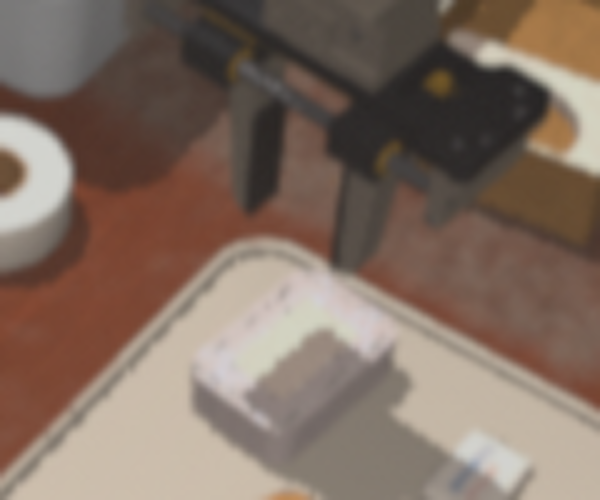

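Run:
```python
from h import *
for t,us in [('w3',(180,184,187,375,379,382)),('w4',(226,230,233,328,331,335))]:
    c=load(t); W=cloud(c)
    for u in us: print(t,u,[ (v,W[v,u,1:].round(0).tolist()) for v in range(246,262,2)])
c=load('d4'); W=cloud(c)
for u in range(240,275,1):
    col=W[170:200,u]; ok=(np.abs(col[:,0]-536)<60)&(np.abs(col[:,1]+80)<40); 
    if ok.any(): i=np.where(ok)[0].max(); print(u,170+i,col[i].round(1))
```

```text
w3 180 [(246, [-80.0, 6.0]), (248, [-81.0, 6.0]), (250, [-62.0, 60.0]), (252, [-63.0, 62.0]), (254, [-63.0, 65.0]), (256, [-63.0, 66.0]), (258, [-63.0, 70.0]), (260, [-63.0, 71.0])]
w3 184 [(246, [-80.0, 7.0]), (248, [-81.0, 6.0]), (250, [-63.0, 59.0]), (252, [-63.0, 62.0]), (254, [-64.0, 62.0]), (256, [-64.0, 64.0]), (258, [-65.0, 63.0]), (260, [-66.0, 65.0])]
w3 187 [(246, [-80.0, 6.0]), (248, [-82.0, 5.0]), (250, [-83.0, 5.0]), (252, [-84.0, 7.0]), (254, [-66.0, 58.0]), (256, [-67.0, 58.0]), (258, [-67.0, 59.0]), (260, [-68.0, 59.0])]
w3 375 [(246, [-97.0, 6.0]), (248, [-98.0, 6.0]), (250, [-75.0, 60.0]), (252, [-76.0, 61.0]), (254, [-78.0, 59.0]), (256, [-78.0, 60.0]), (258, [-79.0, 61.0]), (260, [-80.0, 61.0])]
w3 379 [(246, [-97.0, 5.0]), (248, [-98.0, 6.0]), (250, [-75.0, 61.0]), (252, [-76.0, 61.0]), (254, [-76.0, 64.0]), (256, [-75.0, 68.0]), (258, [-77.0, 66.0]), (260, [-78.0, 67.0])]
w3 382 [(246, [-97.0, 6.0]), (248, [-98.0, 6.0]), (250, [-76.0, 60.0]), (252, [-76.0, 62.0]), (254, [-76.0, 64.0]), (256, [-76.0, 68.0]), (258, [-75.0, 70.0]), (260, [-75.0, 73.0])]
w4 226 [(2
[... 901 characters left out ...]
0, 131.0]), (260, [-73.0, 133.0])]
w4 335 [(246, [-120.0, 6.0]), (248, [-122.0, 6.0]), (250, [-74.0, 121.0]), (252, [-74.0, 124.0]), (254, [-74.0, 125.0]), (256, [-74.0, 128.0]), (258, [-74.0, 130.0]), (260, [-73.0, 134.0])]
240 173 [495.9 -86.1 163.1]
241 180 [497.2 -77.9 141.4]
242 187 [499.5 -83.9 124.1]
243 190 [501.9 -84.6 116. ]
244 190 [504.8 -88.8 117.5]
245 191 [507.  -83.8 112.9]
246 191 [509.8 -87.  114. ]
247 190 [512.4 -85.2 116.1]
248 189 [514.2 -69.1 113.1]
264 178 [557.6 -92.7 150.9]
265 191 [559.5 -91.4 114.9]
266 191 [562.1 -91.6 114.9]
267 191 [564.8 -95.9 116.4]
268 191 [567.3 -91.3 114.7]
269 190 [570.  -95.4 118.9]
270 187 [572.6 -83.1 122.8]
271 176 [575.6 -77.6 151.2]
```

All three cameras agree that the real fingertips end about 37 mm above the reported TCP: the reading was 20.8 while the tips were at z≈58, and x and y match. The fingers simply closed above the tin and nothing was touched. From here I'll use tip z = reported z + 37 and check it at the tin.

Emit:
{"api": "jog_arm", "payload": {
  "series": [
    [[0,0,0],0,1],
    [[0,0,0],0,1],
    [[0,0,0],0,1],
    [[0,0,0],0,1],
    [[0,0,0],0,1]
  ]
}}

```text
t: 6.03
eef_pos: [534.5, -79.8, 76.0]
tcp_rot: [-0.0, 0.998, -0.069, -0.0]
wrist_force: [-0.6, -0.7, 0.4]
gripper_width: 0.843
```

Emit:
{"api": "jog_arm", "payload": {
  "series": [
    [[0,0,0.015],0,1],
    [[0,0,0.02],0,1],
    [[0,0,0.02],0,1],
    [[0,0,0.01],0,1],
    [[0,0,0.005],0,1]
  ]
}}

```text
t: 6.45
eef_pos: [533.3, -79.3, 4.5]
tcp_rot: [-0.0, 0.998, -0.069, -0.002]
wrist_force: [-0.3, -0.2, 0.2]
gripper_width: 1.003
```

Run:
```python
from h import *
print(arm.pinch_z)
plan(535.2,-80.4,-16,-8)
c=snap('wrist','w5'); W=cloud(c)
for u in (180,184,187,375,379,382): print(u,[ (v,W[v,u,1:].round(0).tolist()) for v in range(248,262,2)])
```

```text
18.700000000000003
t 6.45 pos [533.3 -79.3   4.5] ang -7.91 tilt z [-0.003  0.001 -1.   ] F [-0.3 -0.2  0.2] g 1.003 j [-0.37  0.27  1.83 -0.    1.04 -0.23]
 shift mm now-axes [ 2.1  0.8 20.5]  after-turn axes [ 2.   0.8 20.5]  tool yaw deg 0.09
180 [(248, [-74.0, 6.0]), (250, [-62.0, 43.0]), (252, [-62.0, 46.0]), (254, [-62.0, 48.0]), (256, [-62.0, 51.0]), (258, [-62.0, 54.0]), (260, [-63.0, 55.0])]
184 [(248, [-75.0, 6.0]), (250, [-62.0, 43.0]), (252, [-63.0, 46.0]), (254, [-63.0, 47.0]), (256, [-63.0, 49.0]), (258, [-65.0, 48.0]), (260, [-66.0, 48.0])]
187 [(248, [-75.0, 5.0]), (250, [-76.0, 5.0]), (252, [-78.0, 5.0]), (254, [-65.0, 42.0]), (256, [-66.0, 43.0]), (258, [-67.0, 42.0]), (260, [-68.0, 43.0])]
375 [(248, [-90.0, 6.0]), (250, [-76.0, 42.0]), (252, [-76.0, 42.0]), (254, [-77.0, 43.0]), (256, [-78.0, 45.0]), (258, [-79.0, 44.0]), (260, [-80.0, 43.0])]
379 [(248, [-91.0, 6.0]), (250, [-75.0, 45.0]), (252, [-75.0, 47.0]), (254, [-75.0, 49.0]), (256, [-75.0, 50.0]), (258, [-76.0, 51.0]), (260, [-77.0, 52.0])]
382 [(248, [-91.0, 6.0]), (250, [-75.0, 44.0]), (252, [-75.0, 46.0]), (254, [-76.0, 48.0]), (256, [-75.0, 51.0]), (258, [-75.0, 54.0]), (260, [-75.0, 55.0])]
```

View pics/w5.png

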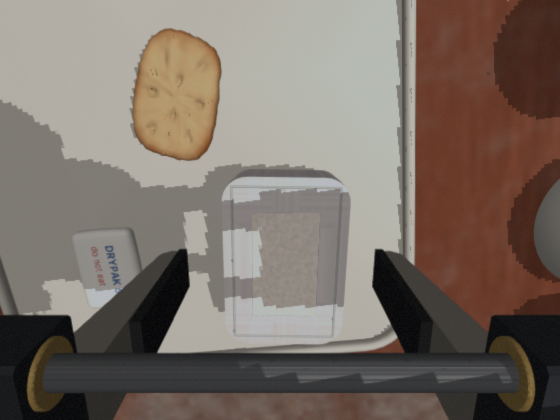

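Emit:
{"api": "jog_arm", "payload": {
  "series": [
    [[0.001,0,0.01],0,1],
    [[0,0,0.007],0,1],
    [[0,0,0.004],0,1],
    [[0,0,0],0,1],
    [[0,0,0],0,1]
  ]
}}

```text
t: 6.92
eef_pos: [535.8, -80.0, -14.6]
tcp_rot: [-0.0, 0.998, -0.069, -0.0]
wrist_force: [-1.2, 0.1, 0.3]
gripper_width: 1.003
```

Run:
```python
from h import *
plan(535.2,-80.4,-16,-8)
c=snap('wrist','w6'); W=cloud(c)
for u in (184,187,375,379): print(u,[ (v,W[v,u,1:].round(0).tolist()) for v in range(248,262,2)])
```

```text
t 6.92 pos [535.8 -80.  -14.6] ang -7.91 tilt z [-0.  0. -1.] F [-1.2  0.1  0.3] g 1.003 j [-0.37  0.31  1.83  0.    1.   -0.23]
 shift mm now-axes [-0.5  0.5  1.4]  after-turn axes [-0.5  0.5  1.4]  tool yaw deg 0.09
184 [(248, [-69.0, 5.0]), (250, [-63.0, 24.0]), (252, [-63.0, 27.0]), (254, [-64.0, 27.0]), (256, [-64.0, 28.0]), (258, [-65.0, 29.0]), (260, [-67.0, 28.0])]
187 [(248, [-69.0, 6.0]), (250, [-70.0, 5.0]), (252, [-71.0, 6.0]), (254, [-65.0, 24.0]), (256, [-67.0, 23.0]), (258, [-67.0, 24.0]), (260, [-69.0, 24.0])]
375 [(248, [-83.0, 5.0]), (250, [-75.0, 25.0]), (252, [-77.0, 25.0]), (254, [-77.0, 26.0]), (256, [-78.0, 25.0]), (258, [-80.0, 24.0]), (260, [-81.0, 25.0])]
379 [(248, [-83.0, 5.0]), (250, [-76.0, 25.0]), (252, [-75.0, 28.0]), (254, [-76.0, 29.0]), (256, [-75.0, 32.0]), (258, [-76.0, 32.0]), (260, [-77.0, 32.0])]
```

View pics/w6.png

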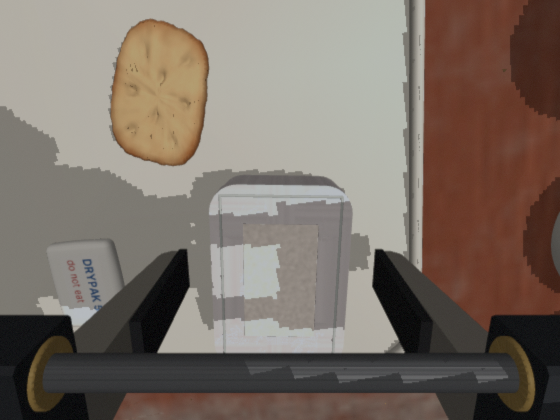

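Emit:
{"api": "jog_arm", "payload": {
  "series": [
    [[0,0,0.003],0,1],
    [[0,0,0],0,0.5],
    [[0,0,0],0,0.5],
    [[0,0,0],0,0.5],
    [[0,0,0],0,0.5]
  ],
  "force": 30
}}

```text
t: 7.38
eef_pos: [535.9, -80.0, -17.4]
tcp_rot: [0.0, 0.998, -0.069, 0.0]
wrist_force: [0.1, 0.5, 0.7]
gripper_width: 0.732
```

Emit:
{"api": "jog_arm", "payload": {
  "series": [
    [[0,0,0],0,0.5],
    [[0,0,0],0,0.5],
    [[0,0,0],0,0.5],
    [[0,0,0],0,0.5]
  ]
}}

```text
t: 7.72
eef_pos: [535.8, -80.0, -17.5]
tcp_rot: [0.0, 0.998, -0.069, 0.0]
wrist_force: [0.9, -0.1, 0.9]
gripper_width: 0.692
```

Stopped at 0.692, which is 63.7 mm, so the lid is gripped. Lifting.

Emit:
{"api": "jog_arm", "payload": {
  "series": [
    [[0,0,-0.008],0,0.5],
    [[0,0,-0.015],0,0.5],
    [[0,0,-0.02],0,0.5],
    [[0,0,-0.02],0,0.5],
    [[0,0,-0.02],0,0.5]
  ]
}}

```text
t: 8.13
eef_pos: [535.2, -79.8, 66.3]
tcp_rot: [-0.0, 0.998, -0.069, -0.0]
wrist_force: [-0.4, -0.9, -2.1]
gripper_width: 0.692
```

Emit:
{"api": "jog_arm", "payload": {
  "series": [
    [[0,0,-0.01],0,0.5],
    [[0,0,0],0,0.5],
    [[0,0,0],0,0.5]
  ]
}}

```text
t: 8.38
eef_pos: [535.7, -80.0, 75.3]
tcp_rot: [0.0, 0.998, -0.069, 0.0]
wrist_force: [-0.1, -0.4, -2.0]
gripper_width: 0.688
```

Run:
```python
from h import *
plan(494.4,342.8,75,-7.7)
c=snap('wrist','w7')
```

```text
t 8.38 pos [535.7 -80.   75.3] ang -7.91 tilt z [ 0. -0. -1.] F [-0.1 -0.4 -2. ] g 0.688 j [-0.37  0.17  1.79  0.    1.18 -0.23]
 shift mm now-axes [-9.910e+01 -4.131e+02  3.000e-01]  after-turn axes [-9.760e+01 -4.135e+02  3.000e-01]  tool yaw deg -0.21
```

View pics/w7.png

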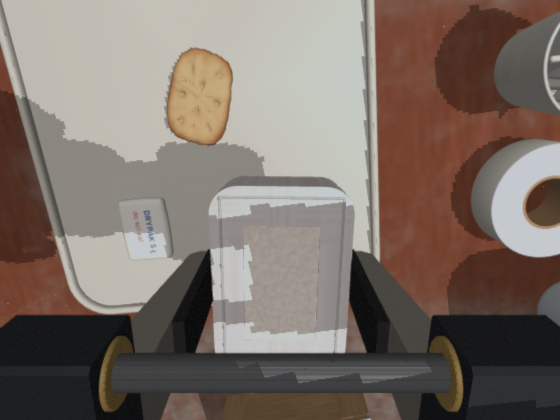

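Emit:
{"api": "jog_arm", "payload": {
  "series": [
    [[-0.004,-0.018,0],0,0.5],
    [[-0.007,-0.03,0],0,0.5],
    [[-0.008,-0.032,0],0,0.5],
    [[-0.008,-0.032,0],0,0.5],
    [[-0.008,-0.032,0],0,0.5]
  ]
}}

```text
t: 8.85
eef_pos: [519.0, 68.8, 73.5]
tcp_rot: [-0.0, 0.998, -0.069, -0.002]
wrist_force: [0.2, 0.3, -2.1]
gripper_width: 0.692
```

Emit:
{"api": "jog_arm", "payload": {
  "series": [
    [[-0.008,-0.032,0],0,0.5],
    [[-0.008,-0.032,0],0,0.5],
    [[-0.008,-0.032,0],0,0.5],
    [[-0.008,-0.032,0],0,0.5],
    [[-0.008,-0.032,0],0,0.5]
  ]
}}

```text
t: 9.27
eef_pos: [501.4, 232.7, 73.4]
tcp_rot: [0.0, 0.998, -0.069, -0.002]
wrist_force: [-0.4, 0.0, -1.6]
gripper_width: 0.691
```

Emit:
{"api": "jog_arm", "payload": {
  "series": [
    [[-0.007,-0.032,0],0,0.5],
    [[-0.007,-0.032,0],0,0.5],
    [[-0.007,-0.032,0],0,0.5],
    [[-0.003,-0.013,0],0,0.5],
    [[0,0,0],-0.2,0.5]
  ]
}}

```text
t: 9.68
eef_pos: [492.6, 344.7, 73.5]
tcp_rot: [0.0, 0.998, -0.065, -0.001]
wrist_force: [0.2, 0.2, -2.5]
gripper_width: 0.694
```

Emit:
{"api": "jog_arm", "payload": {
  "series": [
    [[0,0,0],0,0.5],
    [[0,0,0],0,0.5]
  ]
}}

```text
t: 9.85
eef_pos: [494.1, 341.2, 74.4]
tcp_rot: [0.001, 0.998, -0.068, -0.001]
wrist_force: [0.5, 0.6, -1.2]
gripper_width: 0.691
```

Run:
```python
from h import *
plan(494.4,342.8,-20,-7.7)
c=snap('wrist','w8')
```

```text
t 9.85 pos [494.1 341.2  74.4] ang -7.75 tilt z [-0.002 -0.001 -1.   ] F [ 0.5  0.6 -1.2] g 0.691 j [ 0.4   0.32  1.62 -0.    1.21  0.54]
 shift mm now-axes [ 0.2 -1.8 94.3]  after-turn axes [ 0.1 -1.6 94.4]  tool yaw deg -0.05
```

View pics/w8.png

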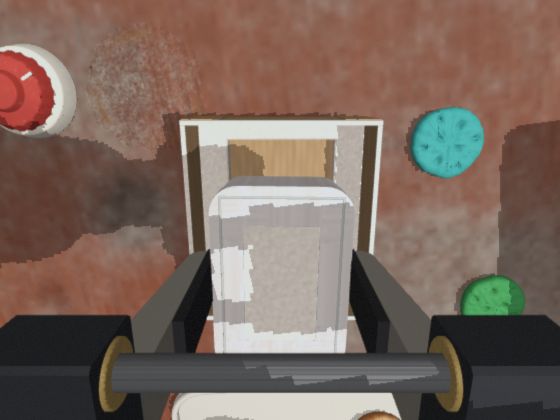

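Emit:
{"api": "jog_arm", "payload": {
  "series": [
    [[0,0,0.015],0,0.5],
    [[0,0,0.018],0,0.5],
    [[0,0,0.018],0,0.5],
    [[0,0,0.01],0,0.5],
    [[0,0,0],0,0.5]
  ]
}}

```text
t: 10.32
eef_pos: [492.5, 340.5, 11.5]
tcp_rot: [0.001, 0.998, -0.068, -0.002]
wrist_force: [-0.4, 0.2, -2.3]
gripper_width: 0.696
```

Emit:
{"api": "jog_arm", "payload": {
  "series": [
    [[0,0,0],0,0.5],
    [[0,0,0],0,0.5]
  ]
}}

```text
t: 10.48
eef_pos: [495.6, 342.7, 15.6]
tcp_rot: [-0.0, 0.998, -0.068, 0.001]
wrist_force: [0.4, 1.8, -1.8]
gripper_width: 0.691
```

Run:
```python
from h import *
plan(494.4,342.8,-20,-7.7)
c=snap('wrist','w9')
```

```text
t 10.48 pos [495.6 342.7  15.6] ang -7.75 tilt z [ 0.002  0.001 -1.   ] F [ 0.4  1.8 -1.8] g 0.691 j [ 0.4   0.4   1.65 -0.    1.1   0.54]
 shift mm now-axes [-1.2  0.  35.6]  after-turn axes [-1.2  0.  35.6]  tool yaw deg -0.05
```

View pics/w9.png

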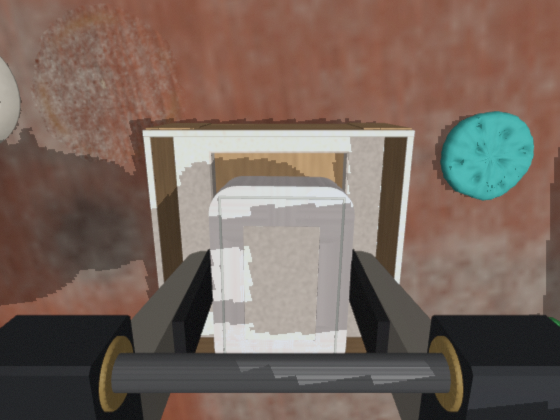

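Emit:
{"api": "jog_arm", "payload": {
  "series": [
    [[0,0,0.01],0,0.5],
    [[0,0,0.01],0,0.5],
    [[0,0,0.005],0,0.5],
    [[0,0,0],0,0.5],
    [[0,0,0],0,0.5]
  ]
}}

```text
t: 10.95
eef_pos: [493.7, 342.4, -11.5]
tcp_rot: [0.0, 0.998, -0.067, -0.001]
wrist_force: [0.0, 0.8, -2.4]
gripper_width: 0.689
```

Run:
```python
from h import *
plan(494.4,342.8,-20,-7.7)
```

```text
t 10.95 pos [493.7 342.4 -11.5] ang -7.70 tilt z [-0.002 -0.001 -1.   ] F [ 0.   0.8 -2.4] g 0.689 j [0.41 0.44 1.66 0.   1.05 0.54]
 shift mm now-axes [ 0.6 -0.5  8.5]  after-turn axes [ 0.6 -0.5  8.5]  tool yaw deg -0.00
```

Emit:
{"api": "jog_arm", "payload": {
  "series": [
    [[0,0,0.004],0,0.5],
    [[0,0,0.003],0,0.5],
    [[0,0,0],0,0.5],
    [[0,0,0],0,0.5]
  ]
}}

```text
t: 11.28
eef_pos: [494.4, 342.6, -17.8]
tcp_rot: [0.0, 0.998, -0.067, -0.0]
wrist_force: [0.1, 0.4, -2.0]
gripper_width: 0.691
```

Emit:
{"api": "jog_arm", "payload": {
  "series": [
    [[0,0,0.001],0,0.5],
    [[0,0,0],0,0.5],
    [[0,0,0],0,0.5]
  ]
}}

```text
t: 11.53
eef_pos: [494.5, 342.7, -18.5]
tcp_rot: [-0.0, 0.998, -0.067, 0.0]
wrist_force: [0.5, -0.1, -2.0]
gripper_width: 0.689
```

Emit:
{"api": "jog_arm", "payload": {
  "series": [
    [[0,0,0.001],0,0.5],
    [[0,0,0.001],0,0.5],
    [[0,0,0],0,0.5],
    [[0,0,0],0,0.5]
  ]
}}

```text
t: 11.87
eef_pos: [494.7, 342.8, -20.0]
tcp_rot: [-0.0, 0.998, -0.067, 0.0]
wrist_force: [-1.5, -1.2, 3.1]
gripper_width: 0.691
```

Emit:
{"api": "jog_arm", "payload": {
  "series": [
    [[0,0,0],0,0.78],
    [[0,0,0],0,0.78],
    [[0,0,0],0,0.78],
    [[0,0,0],0,0.78]
  ]
}}

```text
t: 12.2
eef_pos: [494.5, 342.7, -20.7]
tcp_rot: [-0.0, 0.998, -0.067, 0.0]
wrist_force: [0.4, -0.8, -0.2]
gripper_width: 0.781
```

Emit:
{"api": "jog_arm", "payload": {
  "series": [
    [[0,0,-0.006],0,0.78],
    [[0,0,-0.015],0,0.78],
    [[0,0,-0.025],0,0.78],
    [[0,0,-0.035],0,0.78],
    [[0,0,-0.035],0,0.78]
  ]
}}

```text
t: 12.62
eef_pos: [493.6, 342.3, 96.2]
tcp_rot: [0.0, 0.998, -0.067, -0.001]
wrist_force: [-0.1, 0.7, 0.1]
gripper_width: 0.778
```

Run:
```python
from h import *
plan(491,10,100,-20.3)
c=snap('wrist','w10')
```

```text
t 12.62 pos [493.6 342.3  96.2] ang -7.71 tilt z [-0.002 -0.001 -1.   ] F [-0.1  0.7  0.1] g 0.778 j [0.41 0.3  1.6  0.   1.25 0.54]
 shift mm now-axes [ 42.  329.6  -3.6]  after-turn axes [112.8 312.6  -3.8]  tool yaw deg 12.59
```

View pics/w10.png

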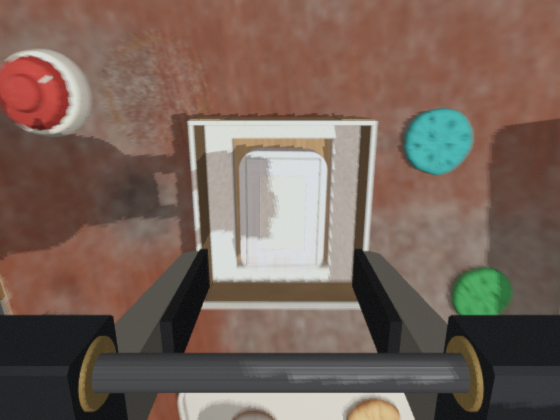

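Run:
```python
from h import *
c=load('w10'); W=cloud(c); z=W[...,2]
m=np.zeros((420,560),np.uint8); m[140:272,236:330]=((z>25)&(z<38))[140:272,236:330]
m=cv2.morphologyEx(m,cv2.MORPH_OPEN,np.ones((5,5)))
cs,_=cv2.findContours(m,0,1); q=max(cs,key=cv2.contourArea)[:,0]; print(q.min(0),q.max(0))
P=np.array([ray(c,*p,31)[:2] for p in q],np.float32); print(cv2.minAreaRect(P), np.median(z[m>0]))
```

```text
[240 150] [325 269]
((494.4043273925781, 341.3636474609375), (94.56024932861328, 64.022705078125), 81.66522216796875) 31.284920758816554
```

Emit:
{"api": "jog_arm", "payload": {
  "series": [
    [[0.004,0.02,0],0,0.78],
    [[0.004,0.033,0],0,0.78],
    [[0.004,0.033,0],0,0.78],
    [[0.004,0.033,0],0,0.78],
    [[0.004,0.033,0],0,0.78]
  ]
}}

```text
t: 13.08
eef_pos: [493.9, 188.1, 95.8]
tcp_rot: [-0.0, 0.998, -0.067, 0.0]
wrist_force: [0.2, -0.5, 0.1]
gripper_width: 0.776
```

Emit:
{"api": "jog_arm", "payload": {
  "series": [
    [[0.004,0.033,0],0,0.78],
    [[0.004,0.033,0],0,0.78],
    [[0.004,0.033,0],0,0.78],
    [[0.004,0.033,0],0,0.78],
    [[0.004,0.033,0],0,0.78]
  ]
}}

```text
t: 13.5
eef_pos: [491.6, 21.6, 95.8]
tcp_rot: [0.0, 0.998, -0.067, 0.001]
wrist_force: [-0.4, -0.7, 0.2]
gripper_width: 0.781
```

Emit:
{"api": "jog_arm", "payload": {
  "series": [
    [[0.002,0.012,0],6.3,0.78],
    [[0,0,0],6.3,0.78],
    [[0,0,0],0,0.78],
    [[0,0,0],0,0.78],
    [[0,0,0],0,0.78]
  ]
}}

```text
t: 13.92
eef_pos: [492.0, 11.5, 95.5]
tcp_rot: [-0.0, 0.985, -0.175, 0.0]
wrist_force: [-0.4, 0.2, 0.2]
gripper_width: 0.78
```

Run:
```python
from h import *
plan(491,9.8,0,-20.3)
c=snap('wrist','w11'); im=c['image']; hsv=cv2.cvtColor(im,cv2.COLOR_RGB2HSV)
m=((hsv[...,1]>80)&(hsv[...,0]<25)).astype(np.uint8); m=cv2.morphologyEx(m,cv2.MORPH_OPEN,np.ones((3,3)))
cs,_=cv2.findContours(m,0,1)
for q in cs:
    if cv2.contourArea(q)>800:
        q=q[:,0]; P=np.array([ray(c,*p,10)[:2] for p in q],np.float32); print(q.min(0),q.max(0),cv2.minAreaRect(P),cv2.fitEllipse(P))
```

```text
t 13.92 pos [492.   11.5  95.5] ang -20.12 tilt z [ 0.  0. -1.] F [-0.4  0.2  0.2] g 0.780 j [-0.22  0.02  1.91  0.    1.21  0.13]
 shift mm now-axes [-0.4  1.9 95.5]  after-turn axes [-0.4  1.9 95.5]  tool yaw deg 0.18
[147 393] [287 419] ((363.9886169433594, -156.91705322265625), (30.839136123657227, 136.62754821777344), 69.89167022705078) ((363.8291931152344, -156.9904327392578), (33.39881134033203, 178.47586059570312), 70.70270538330078)
[446 336] [483 412] ((598.3650512695312, -204.2203369140625), (89.83432006835938, 30.16047477722168), 84.45049285888672) ((597.4420166015625, -204.35169982910156), (30.77596092224121, 86.4619140625), 178.55247497558594)
[ 78 336] [115 412] ((271.1445617675781, -84.42967224121094), (90.30902099609375, 30.048559188842773), 55.31810760498047) ((271.90631103515625, -85.1023941040039), (30.88917350769043, 86.48027801513672), 141.39659118652344)
[255 168] [306 243] ((491.1164855957031, 9.520145416259766), (63.44742965698242, 42.16168975830078), 69.88787841796875) ((491.03582763671875, 8.715221405029297), (44.25408172607422, 67.46249389648438), 161.16928100585938)
[416  27] [559 315] ((655.103515625, -43.103973388671875), (238.8063507080078, 104.81138610839844), 81.6648178100586) ((660.3282470703125, -35.469970703125), (108.15646362304688, 270.63421630859375), 174.27430725097656)
[274   6] [344  82] ((552.4065551757812, 116.51699829101562), (50.74956130981445, 51.01097869873047), 69.88529205322266) ((553.15771484375, 116.13471221923828), (50.373836517333984, 50.94736099243164), 157.79212951660156)
[0 0] [148 322] ((336.94775390625, 92.21862030029297), (259.7266845703125, 130.48138427734375), 65.54132080078125) ((327.3730163574219, 73.5924301147461), (116.28543090820312, 298.7101135253906), 151.89883422851562)
```

View pics/w11.png

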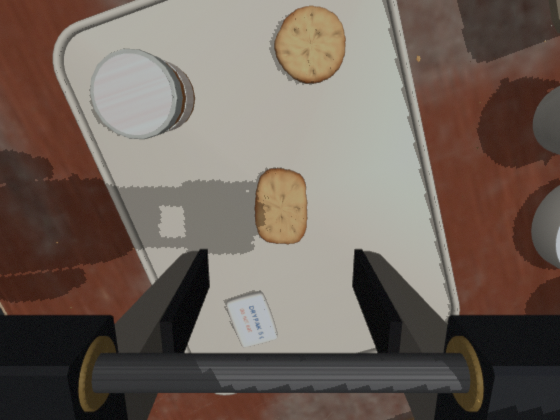

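Emit:
{"api": "jog_arm", "payload": {
  "series": [
    [[0,0.002,0.025],0,0.78],
    [[0,0,0.03],0,0.78],
    [[0,0,0.03],0,0.78],
    [[0,0,0.01],0,0.78],
    [[0,0,0],0,0.7]
  ]
}}

```text
t: 14.38
eef_pos: [488.4, 10.2, -2.2]
tcp_rot: [-0.0, 0.984, -0.175, -0.003]
wrist_force: [0.3, 0.1, 0.1]
gripper_width: 0.729
```

Emit:
{"api": "jog_arm", "payload": {
  "series": [
    [[0,0,0.01],0,0.7],
    [[0,0,0],0,0.7],
    [[0,0,0],0,0.7],
    [[0,0,0],0,0.7]
  ]
}}

```text
t: 14.72
eef_pos: [492.5, 8.9, -8.4]
tcp_rot: [0.0, 0.984, -0.176, 0.001]
wrist_force: [1.4, 0.4, 0.4]
gripper_width: 0.701
```

Run:
```python
from h import *
plan(491.1,9.3,-30,-20.1)
c=snap('wrist','w12'); W=cloud(c)
for u in (205,208,210,350,353,356): print(u,[ (v,W[v,u].round(0).tolist()) for v in range(248,262,2)])
```

```text
t 14.72 pos [492.5   8.9  -8.4] ang -20.29 tilt z [ 0.002 -0.001 -1.   ] F [1.4 0.4 0.4] g 0.701 j [-0.23  0.18  1.97 -0.    0.98  0.13]
 shift mm now-axes [-1.5  0.1 21.6]  after-turn axes [-1.4  0.1 21.6]  tool yaw deg -0.19
205 [(248, [454.0, 25.0, 6.0]), (250, [453.0, 24.0, 5.0]), (252, [461.0, 31.0, 31.0]), (254, [463.0, 32.0, 36.0]), (256, [463.0, 32.0, 38.0]), (258, [463.0, 31.0, 39.0]), (260, [464.0, 31.0, 43.0])]
208 [(248, [455.0, 25.0, 6.0]), (250, [463.0, 32.0, 32.0]), (252, [464.0, 31.0, 34.0]), (254, [464.0, 31.0, 36.0]), (256, [464.0, 31.0, 38.0]), (258, [465.0, 31.0, 40.0]), (260, [465.0, 31.0, 44.0])]
210 [(248, [456.0, 25.0, 7.0]), (250, [464.0, 31.0, 31.0]), (252, [464.0, 31.0, 33.0]), (254, [465.0, 31.0, 36.0]), (256, [465.0, 30.0, 37.0]), (258, [466.0, 31.0, 42.0]), (260, [466.0, 30.0, 42.0])]
350 [(248, [529.0, -3.0, 5.0]), (250, [528.0, 8.0, 32.0]), (252, [527.0, 8.0, 33.0]), (254, [527.0, 8.0, 37.0]), (256, [526.0, 8.0, 37.0]), (258, [526.0, 8.0, 41.0]), (260, [526.0, 7.0, 40.0])]
353 [(248, [531.0, -3.0, 7.0]), (250, [529.0, 7.0, 31.0]), (252, [529.0, 7.0, 34.0]), (254, [528.0, 7.0, 36.0]), (256, [528.0, 8.0, 39.0]), (258, [527.0, 8.0, 41.0]), (260, [527.0, 8.0, 43.0])]
356 [(248, [532.0, -4.0, 5.0]), (250, [532.0, -5.0, 5.0]), (252, [530.0, 6.0, 31.0]), (254, [529.0, 7.0, 36.0]), (256, [529.0, 7.0, 38.0]), (258, [529.0, 7.0, 39.0]), (260, [528.0, 7.0, 42.0])]
```

View pics/w12.png

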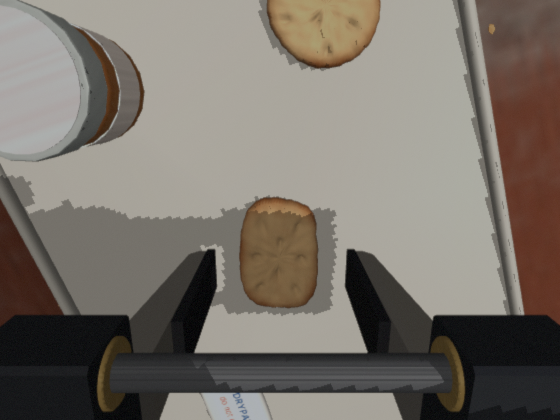

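Emit:
{"api": "jog_arm", "payload": {
  "series": [
    [[-0.001,0,0.01],0,0.7],
    [[0,0,0.007],0,0.7],
    [[0,0,0.003],0,0.7],
    [[0,0,0],0,0.7],
    [[0,0,0],0,0.7]
  ],
  "force": 8
}}

```text
t: 15.18
eef_pos: [490.0, 9.6, -30.0]
tcp_rot: [-0.0, 0.984, -0.176, -0.0]
wrist_force: [-0.0, 0.3, -0.3]
gripper_width: 0.697
```

Run:
```python
from h import *
plan(491.1,9.3,-30.4,-20.1)
```

```text
t 15.18 pos [490.    9.6 -30. ] ang -20.31 tilt z [-0.001  0.    -1.   ] F [-0.   0.3 -0.3] g 0.697 j [-0.23  0.22  1.98  0.    0.94  0.13]
 shift mm now-axes [ 1.2 -0.1  0.4]  after-turn axes [ 1.2 -0.1  0.4]  tool yaw deg -0.21
```

Tip is about 7.5 mm above the table, 1.5 mm off the tray floor. Closing gently.

Emit:
{"api": "jog_arm", "payload": {
  "series": [
    [[0,0,0],0,0.3],
    [[0,0,0],0,0.3],
    [[0,0,0],0,0.3],
    [[0,0,0],0,0.3],
    [[0,0,0],0,0.3]
  ],
  "force": 8
}}

```text
t: 15.6
eef_pos: [490.5, 9.5, -29.4]
tcp_rot: [0.0, 0.984, -0.176, 0.0]
wrist_force: [0.2, -0.0, 0.5]
gripper_width: 0.466
```

Emit:
{"api": "jog_arm", "payload": {
  "series": [
    [[0,0,0],0,0.3],
    [[0,0,0],0,0.3],
    [[0,0,0],0,0.3],
    [[0,0,0],0,0.3]
  ]
}}

```text
t: 15.93
eef_pos: [490.5, 9.5, -29.4]
tcp_rot: [0.0, 0.984, -0.176, 0.0]
wrist_force: [0.2, 0.3, 2.6]
gripper_width: 0.464
```

Width 42.7 mm with 2.6 N upward suggests the pads sit slightly above the widest line. I'll open a little, go 2.5 mm lower and regrip.

Emit:
{"api": "jog_arm", "payload": {
  "series": [
    [[0,0,0],0,0.6],
    [[0,0,0],0,0.6],
    [[0,0,0.0015],0,0.6],
    [[0,0,0.001],0,0.6],
    [[0,0,0],0,0.6]
  ]
}}

```text
t: 16.35
eef_pos: [490.4, 9.5, -31.3]
tcp_rot: [0.0, 0.984, -0.176, -0.0]
wrist_force: [-4.6, 1.1, 9.7]
gripper_width: 0.6
```

Emit:
{"api": "jog_arm", "payload": {
  "series": [
    [[0,0,0],0,0.3],
    [[0,0,0],0,0.3],
    [[0,0,0],0,0.3],
    [[0,0,0],0,0.3],
    [[0,0,0],0,0.3]
  ]
}}

```text
t: 16.77
eef_pos: [490.8, 9.5, -31.3]
tcp_rot: [-0.0, 0.984, -0.176, 0.0]
wrist_force: [-1.7, 1.1, 6.8]
gripper_width: 0.465
```

Contact force says the tips touch the tray floor at reported −31.3, which confirms the 37.3 mm offset. The width is unchanged, so the grip is good. Lifting.

Emit:
{"api": "jog_arm", "payload": {
  "series": [
    [[0,0,-0.004],0,0.3],
    [[0,0,-0.01],0,0.3],
    [[0,0,-0.025],0,0.3],
    [[0,0,-0.035],0,0.3],
    [[0,0,-0.035],0,0.3]
  ]
}}

```text
t: 17.18
eef_pos: [489.1, 9.7, 77.8]
tcp_rot: [-0.0, 0.984, -0.176, -0.001]
wrist_force: [0.8, -0.3, -0.8]
gripper_width: 0.464
```

Emit:
{"api": "jog_arm", "payload": {
  "series": [
    [[0,0,0],-4,0.3],
    [[0,0,0],-4,0.3],
    [[0,0,0],-4,0.3],
    [[0,0,0],0,0.3]
  ]
}}

```text
t: 17.52
eef_pos: [490.5, 9.5, 77.7]
tcp_rot: [0.0, 0.997, -0.072, 0.0]
wrist_force: [0.1, -0.8, -0.3]
gripper_width: 0.464
```

Run:
```python
from h import *
plan(494.4,341.6,75,-8)
c=snap('wrist','w13')
```

```text
t 17.52 pos [490.5   9.5  77.7] ang -8.21 tilt z [ 0.001 -0.    -1.   ] F [ 0.1 -0.8 -0.3] g 0.464 j [-0.23  0.04  1.93 -0.    1.17 -0.08]
 shift mm now-axes [ -43.5 -329.3    2.6]  after-turn axes [ -42.4 -329.4    2.7]  tool yaw deg -0.21
```

View pics/w13.png

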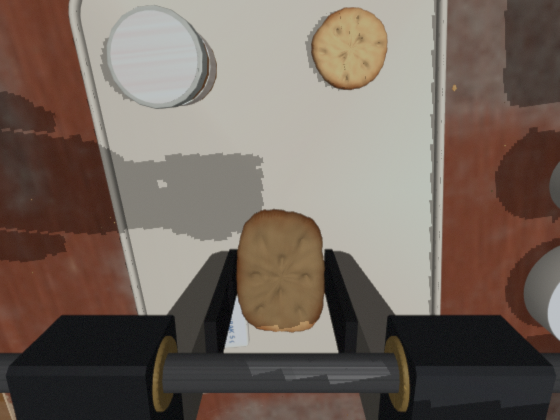

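Run:
```python
from h import *
c=load('w13'); im=c['image']; hsv=cv2.cvtColor(im,cv2.COLOR_RGB2HSV)
m=np.zeros((420,560),np.uint8); m[195:340,238:324]=((hsv[...,1]>80)&(hsv[...,0]<25))[195:340,238:324]
m=cv2.morphologyEx(m,cv2.MORPH_OPEN,np.ones((3,3)))
cs,_=cv2.findContours(m,0,1); q=max(cs,key=cv2.contourArea)[:,0]
P=np.array([ray(c,*p,119)[:2] for p in q],np.float32); print(q.min(0),q.max(0),cv2.minAreaRect(P),cv2.fitEllipse(P))
```

```text
[238 210] [323 331] ((490.3292541503906, 8.96261978149414), (64.48649597167969, 42.22404098510742), 81.77033996582031) ((490.2933044433594, 8.299264907836914), (44.309871673583984, 69.07008361816406), 173.7484130859375)
```

Emit:
{"api": "jog_arm", "payload": {
  "series": [
    [[-0.003,-0.02,0],0,0.3],
    [[-0.004,-0.032,0],0,0.3],
    [[-0.004,-0.032,0],0,0.3],
    [[-0.004,-0.032,0],0,0.3],
    [[-0.004,-0.032,0],0,0.3]
  ]
}}

```text
t: 17.98
eef_pos: [492.7, 160.1, 77.0]
tcp_rot: [-0.0, 0.997, -0.074, -0.0]
wrist_force: [-0.1, -0.8, -0.3]
gripper_width: 0.463
```

Emit:
{"api": "jog_arm", "payload": {
  "series": [
    [[-0.004,-0.032,0],0,0.3],
    [[-0.004,-0.032,0],0,0.3],
    [[-0.004,-0.032,0],0,0.3],
    [[-0.004,-0.032,0],0,0.3],
    [[-0.004,-0.032,0],0,0.3]
  ]
}}

```text
t: 18.4
eef_pos: [495.9, 321.5, 76.9]
tcp_rot: [0.0, 0.997, -0.073, -0.0]
wrist_force: [0.6, -0.5, -0.7]
gripper_width: 0.461
```

Emit:
{"api": "jog_arm", "payload": {
  "series": [
    [[-0.003,-0.018,0],0,0.3],
    [[-0.001,-0.003,0],-0.3,0.3],
    [[0,0,0],0,0.3],
    [[0,0,0],0,0.3],
    [[0,0,0],0,0.3]
  ]
}}

```text
t: 18.82
eef_pos: [495.4, 339.9, 76.8]
tcp_rot: [0.0, 0.997, -0.071, -0.0]
wrist_force: [-0.1, -0.1, -0.0]
gripper_width: 0.464
```

Run:
```python
from h import *
plan(494.4,341.6,-4,-8)
c=snap('wrist','w14')
```

```text
t 18.82 pos [495.4 339.9  76.8] ang -8.11 tilt z [-0.    -0.001 -1.   ] F [-0.1 -0.1 -0. ] g 0.464 j [ 0.4   0.32  1.62 -0.    1.21  0.54]
 shift mm now-axes [-1.2 -1.6 80.8]  after-turn axes [-1.2 -1.5 80.8]  tool yaw deg -0.11
```

View pics/w14.png

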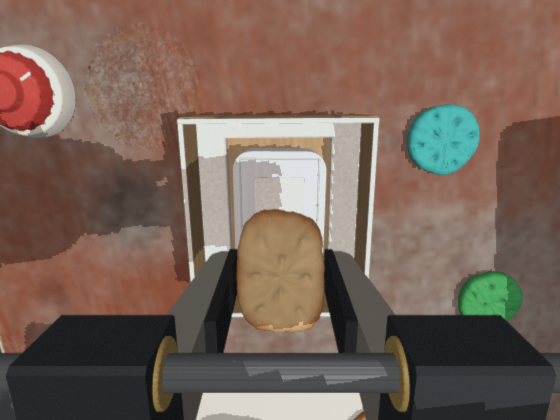

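Emit:
{"api": "jog_arm", "payload": {
  "series": [
    [[-0.001,-0.002,0.015],0,0.3],
    [[0,0,0.02],0,0.3],
    [[0,0,0.02],0,0.3],
    [[0,0,0.015],0,0.3],
    [[0,0,0.005],0,0.3]
  ]
}}

```text
t: 19.28
eef_pos: [492.8, 341.4, -0.8]
tcp_rot: [0.001, 0.997, -0.071, -0.002]
wrist_force: [-0.7, 0.8, -1.0]
gripper_width: 0.464
```

Emit:
{"api": "jog_arm", "payload": {
  "series": [
    [[0,0,0],0,0.3],
    [[0,0,0],0,0.3],
    [[0,0,0],0,0.3],
    [[0,0,0],0,0.3]
  ]
}}

```text
t: 19.62
eef_pos: [495.8, 343.7, 3.4]
tcp_rot: [-0.001, 0.998, -0.07, 0.001]
wrist_force: [0.1, -0.4, 0.3]
gripper_width: 0.465
```

Run:
```python
from h import *
plan(494.4,342.2,-5.5,-8)
```

```text
t 19.62 pos [495.8 343.7   3.4] ang -8.02 tilt z [ 0.002  0.001 -1.   ] F [ 0.1 -0.4  0.3] g 0.465 j [ 0.41  0.42  1.65 -0.    1.07  0.55]
 shift mm now-axes [-1.2  1.7  8.9]  after-turn axes [-1.2  1.7  8.9]  tool yaw deg -0.02
```

Emit:
{"api": "jog_arm", "payload": {
  "series": [
    [[-0.0005,0,0.004],0,0.3],
    [[0,0,0.003],0,0.3],
    [[0,0,0],0,0.3],
    [[0,0,0],0,0.3],
    [[0,0,0],0,0.3]
  ]
}}

```text
t: 20.03
eef_pos: [494.1, 343.5, -5.2]
tcp_rot: [0.0, 0.998, -0.07, -0.0]
wrist_force: [0.1, -0.1, -0.0]
gripper_width: 0.465
```

Run:
```python
from h import *
plan(494.4,342.2,-5.5,-8)
c=snap('wrist','w15')
```

```text
t 20.03 pos [494.1 343.5  -5.2] ang -8.00 tilt z [-0. -0. -1.] F [ 0.1 -0.1 -0. ] g 0.465 j [ 0.41  0.43  1.65 -0.    1.06  0.55]
 shift mm now-axes [0.5 1.2 0.3]  after-turn axes [0.5 1.2 0.3]  tool yaw deg -0.00
```

View pics/w15.png

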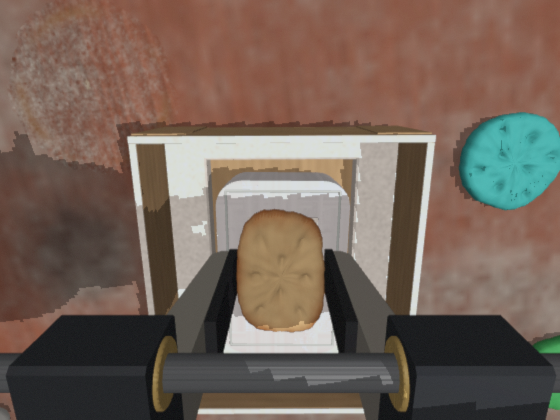

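Run:
```python
from h import *
c=load('w15')
for p in [(283,179),(283,347),(215,230),(352,230)]: print(p,ray(c,*p,31)[:2].round(1))
for p in [(281,209),(281,332)]: print(p,ray(c,*p,36)[:2].round(1))
```

```text
(283, 179) [501.5 388.1]
(283, 347) [488.9 297.6]
(215, 230) [465.3 367.8]
(352, 230) [531.2 358.5]
(281, 209) [498.7 375.3]
(281, 332) [489.6 310.3]
```

Emit:
{"api": "jog_arm", "payload": {
  "series": [
    [[0,0,0.0005],0,0.3],
    [[0,0,0],0,0.3],
    [[0,0,0],0,0.6],
    [[0,0,0],0,0.6],
    [[0,0,0],0,0.6]
  ]
}}

```text
t: 20.5
eef_pos: [494.2, 343.5, -5.5]
tcp_rot: [-0.0, 0.998, -0.07, 0.0]
wrist_force: [-0.4, 0.4, 0.0]
gripper_width: 0.598
```

Emit:
{"api": "jog_arm", "payload": {
  "series": [
    [[0,0,-0.006],0,0.6],
    [[0,0,-0.015],0,0.6],
    [[0,0,-0.03],0,0.6],
    [[0,0,-0.035],0,0.6],
    [[0,0,-0.02],0,0.6]
  ]
}}

```text
t: 20.92
eef_pos: [495.7, 344.2, 104.7]
tcp_rot: [-0.001, 0.998, -0.07, 0.002]
wrist_force: [0.5, -0.2, 1.0]
gripper_width: 0.6
```

Run:
```python
from h import *
plan(431.2,-79.7,98,-3.8)
c=snap('wrist','w16'); im=c['image']; hsv=cv2.cvtColor(im,cv2.COLOR_RGB2HSV)
m=np.zeros((420,560),np.uint8); m[150:260,230:335]=((hsv[...,1]>90)&(hsv[...,0]<25))[150:260,230:335]
m=cv2.morphologyEx(m,cv2.MORPH_OPEN,np.ones((5,5)))
cs,_=cv2.findContours(m,0,1); q=max(cs,key=cv2.contourArea)[:,0]
P=np.array([ray(c,*p,36)[:2] for p in q],np.float32); print(q.min(0),q.max(0),cv2.minAreaRect(P),cv2.fitEllipse(P))
```

```text
t 20.92 pos [495.7 344.2 104.7] ang -8.00 tilt z [ 0.004  0.002 -1.   ] F [ 0.5 -0.2  1. ] g 0.600 j [0.41 0.29 1.59 0.   1.26 0.55]
 shift mm now-axes [ -4.9 428.8   5.6]  after-turn axes [-36.3 427.3   6.7]  tool yaw deg -4.20
[251 172] [305 249] ((493.889404296875, 343.18377685546875), (61.837093353271484, 42.08849334716797), 81.90853118896484) ((493.7843322753906, 342.63909912109375), (41.58856201171875, 59.812255859375), 172.5891571044922)
```

View pics/w16.png

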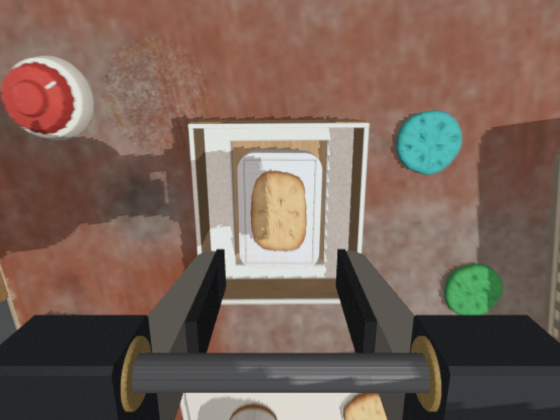

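The biscuit is centred on the tin: (493.8,342.9) against the tin's ≈(494.4,342). Next, the sachet.

Emit:
{"api": "jog_arm", "payload": {
  "series": [
    [[0,0.02,0],0,0.6],
    [[0,0.033,0],0,0.6],
    [[0,0.033,0],0,0.6],
    [[-0.001,0.033,0],0,0.6],
    [[0,0.033,0],0,0.6]
  ]
}}

```text
t: 21.38
eef_pos: [471.4, 191.9, 100.6]
tcp_rot: [0.0, 0.998, -0.069, 0.0]
wrist_force: [0.4, -0.7, 0.5]
gripper_width: 0.604
```

Emit:
{"api": "jog_arm", "payload": {
  "series": [
    [[0,0.033,0],0,0.6],
    [[0,0.033,0],0,0.6],
    [[-0.001,0.033,0],0,0.6],
    [[0,0.033,0],0,0.6],
    [[-0.001,0.033,0],0,0.6]
  ]
}}

```text
t: 21.8
eef_pos: [446.7, 28.5, 100.8]
tcp_rot: [0.0, 0.998, -0.07, 0.0]
wrist_force: [-0.0, -0.1, -0.3]
gripper_width: 0.601
```

Emit:
{"api": "jog_arm", "payload": {
  "series": [
    [[0,0.033,0],0,0.6],
    [[-0.001,0.033,0],0,0.6],
    [[-0.001,0.033,0],0,0.6],
    [[0,0.012,0],-4.2,0.6],
    [[0,0,0],0,0.6]
  ]
}}

```text
t: 22.22
eef_pos: [429.4, -82.2, 100.9]
tcp_rot: [0.001, 0.999, -0.034, 0.0]
wrist_force: [0.0, 1.5, -0.6]
gripper_width: 0.596
```

Emit:
{"api": "jog_arm", "payload": {
  "series": [
    [[0,0,0.02],0,0.6],
    [[0,0,0.02],0,0.6],
    [[0,0,0.02],0,0.6],
    [[0,0,0.01],0,0.6],
    [[0,0,0],0,0.6]
  ]
}}

```text
t: 22.63
eef_pos: [427.6, -77.9, 28.3]
tcp_rot: [-0.001, 0.999, -0.033, -0.002]
wrist_force: [0.8, -0.5, -0.3]
gripper_width: 0.597
```

Run:
```python
from h import *
plan(431.2,-79.7,-30.3,-3.8)
c=snap('wrist','w17')
W=cloud(c);z=W[...,2]
m=np.zeros((420,560),np.uint8); m[150:330,215:345]=((z>9.5)&(z<20))[150:330,215:345]
m=cv2.morphologyEx(m,cv2.MORPH_OPEN,np.ones((5,5)))
cs,_=cv2.findContours(m,0,1); q=max(cs,key=cv2.contourArea)[:,0]
P=np.array([ray(c,*p,10)[:2] for p in q],np.float32); print(q.min(0),q.max(0),cv2.minAreaRect(P),np.median(z[m>0]))
```

```text
t 22.63 pos [427.6 -77.9  28.3] ang -3.82 tilt z [-0.004  0.002 -1.   ] F [ 0.8 -0.5 -0.3] g 0.597 j [-0.46 -0.02  2.11  0.    1.06 -0.39]
 shift mm now-axes [ 4.   1.7 58.5]  after-turn axes [ 3.7  1.5 58.6]  tool yaw deg -0.02
[258 198] [314 270] ((431.0208740234375, -80.38478088378906), (49.05389404296875, 36.19729995727539), 86.31209564208984) 13.932399158265696
```

View pics/w17.png

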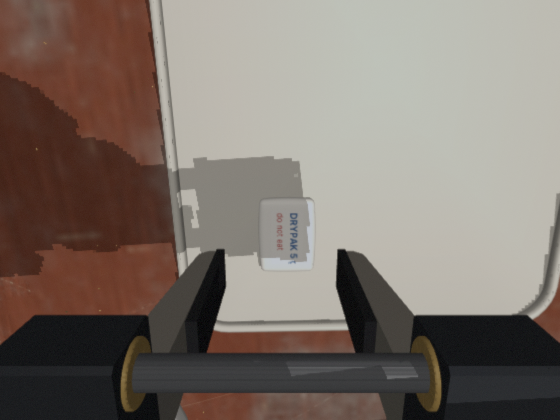

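Emit:
{"api": "jog_arm", "payload": {
  "series": [
    [[0.001,0.001,0.015],0,0.6],
    [[0,0,0.015],0,0.6],
    [[0,0,0.01],0,0.6],
    [[0,0,0],0,0.6],
    [[0,0,0],0,0.6]
  ]
}}

```text
t: 23.1
eef_pos: [430.8, -80.6, -9.1]
tcp_rot: [-0.0, 0.999, -0.033, 0.0]
wrist_force: [0.5, -0.1, 0.3]
gripper_width: 0.6
```

Emit:
{"api": "jog_arm", "payload": {
  "series": [
    [[0,0,0],0,0.6],
    [[0,0,0],0,0.6]
  ]
}}

```text
t: 23.27
eef_pos: [431.5, -81.2, -8.5]
tcp_rot: [0.0, 0.999, -0.033, 0.001]
wrist_force: [0.1, -0.2, 0.4]
gripper_width: 0.596
```

Run:
```python
from h import *
plan(431.1,-80,-30,-3.8)
```

```text
t 23.27 pos [431.5 -81.2  -8.5] ang -3.81 tilt z [ 0.002 -0.001 -1.   ] F [ 0.1 -0.2  0.4] g 0.596 j [-0.46  0.05  2.12  0.    0.97 -0.4 ]
 shift mm now-axes [-0.5 -1.1 21.5]  after-turn axes [-0.4 -1.1 21.5]  tool yaw deg -0.01
```

Emit:
{"api": "jog_arm", "payload": {
  "series": [
    [[0,-0.001,0.01],0,0.6],
    [[0,0,0.007],0,0.6],
    [[0,0,0.0035],0,0.6],
    [[0,0,0],0,0.6],
    [[0,0,0],0,0.5]
  ],
  "force": 8
}}

```text
t: 23.68
eef_pos: [430.1, -79.5, -30.7]
tcp_rot: [-0.0, 0.999, -0.033, -0.001]
wrist_force: [0.3, 0.3, 0.6]
gripper_width: 0.545
```

Emit:
{"api": "jog_arm", "payload": {
  "series": [
    [[0,0,0],0,0.25],
    [[0,0,0],0,0.25],
    [[0,0,0],0,0.25],
    [[0,0,0],0,0.25],
    [[0,0,0],0,0.25]
  ]
}}

```text
t: 24.1
eef_pos: [430.6, -79.8, -30.1]
tcp_rot: [0.0, 0.999, -0.033, 0.0]
wrist_force: [-0.3, 1.0, -0.5]
gripper_width: 0.392
```

Emit:
{"api": "jog_arm", "payload": {
  "series": [
    [[0,0,0],0,0.25],
    [[0,0,0],0,0.25],
    [[0,0,0],0,0.25]
  ]
}}

```text
t: 24.35
eef_pos: [430.6, -79.8, -30.1]
tcp_rot: [0.0, 0.999, -0.033, 0.0]
wrist_force: [-0.0, -0.6, -0.1]
gripper_width: 0.39
```

Emit:
{"api": "jog_arm", "payload": {
  "series": [
    [[0,0,-0.006],0,0.25],
    [[0,0,-0.015],0,0.25],
    [[0,0,-0.03],0,0.25],
    [[0,0,-0.035],0,0.25],
    [[0,0,-0.022],0,0.25]
  ]
}}

```text
t: 24.77
eef_pos: [431.7, -80.3, 81.3]
tcp_rot: [0.001, 0.999, -0.033, 0.002]
wrist_force: [0.1, 0.6, 0.4]
gripper_width: 0.389
```

Emit:
{"api": "jog_arm", "payload": {
  "series": [
    [[0,0,0],4.2,0.25],
    [[0,0,0],0,0.25],
    [[0,0,0],0,0.25],
    [[0,0,0],0,0.25]
  ]
}}

```text
t: 25.1
eef_pos: [429.7, -79.3, 77.1]
tcp_rot: [-0.0, 0.998, -0.069, -0.001]
wrist_force: [0.2, -0.0, -0.5]
gripper_width: 0.393
```

Run:
```python
from h import *
plan(493.9,342.9,80,-8)
c=snap('wrist','w18')
```

```text
t 25.10 pos [429.7 -79.3  77.1] ang -7.92 tilt z [-0.002  0.001 -1.   ] F [ 0.2 -0.  -0.5] g 0.393 j [-0.46 -0.1   2.07 -0.    1.17 -0.32]
 shift mm now-axes [   5.4 -427.1   -2.7]  after-turn axes [   4.8 -427.1   -2.9]  tool yaw deg 0.08
```

View pics/w18.png

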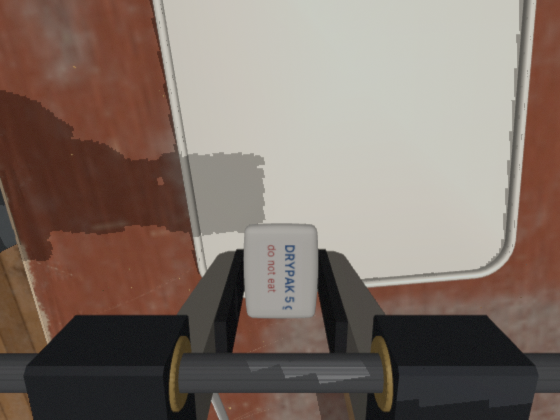

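Run:
```python
from h import *
c=load('w18'); 
for p in [(281,224),(281,317)]: print(ray(c,*p,118)[:2].round(1))
```

```text
[433.4 -54.9]
[ 426.6 -104.1]
```

Emit:
{"api": "jog_arm", "payload": {
  "series": [
    [[0,-0.02,0],0,0.25],
    [[0,-0.033,0],0,0.25],
    [[0.001,-0.033,0],0,0.25],
    [[0,-0.033,0],0,0.25],
    [[0,-0.033,0],0,0.25]
  ]
}}

```text
t: 25.57
eef_pos: [451.9, 72.2, 77.0]
tcp_rot: [-0.0, 0.998, -0.07, -0.001]
wrist_force: [1.0, 0.3, -0.5]
gripper_width: 0.394
```

Emit:
{"api": "jog_arm", "payload": {
  "series": [
    [[0.001,-0.033,0],0,0.25],
    [[0,-0.033,0],0,0.25],
    [[0.001,-0.033,0],0,0.25],
    [[0,-0.033,0],0,0.25],
    [[0.001,-0.033,0],0,0.25]
  ]
}}

```text
t: 25.98
eef_pos: [477.7, 235.2, 76.7]
tcp_rot: [0.0, 0.998, -0.069, -0.001]
wrist_force: [0.6, -1.2, 0.1]
gripper_width: 0.39
```

Emit:
{"api": "jog_arm", "payload": {
  "series": [
    [[0,-0.033,0],0,0.25],
    [[0.001,-0.033,0],0,0.25],
    [[0,-0.033,0],0,0.25],
    [[0,-0.011,0],0,0.25],
    [[0,0,0],0,0.25]
  ]
}}

```text
t: 26.4
eef_pos: [494.2, 344.1, 76.7]
tcp_rot: [0.0, 0.998, -0.068, -0.001]
wrist_force: [-0.2, -1.0, -1.0]
gripper_width: 0.391
```

Emit:
{"api": "jog_arm", "payload": {
  "series": [
    [[0,0,0],0,0.25],
    [[0,0,0],0,0.25],
    [[0,0,0],0,0.25],
    [[0,0,0],0,0.25]
  ]
}}

```text
t: 26.73
eef_pos: [495.0, 341.0, 77.9]
tcp_rot: [0.0, 0.998, -0.071, -0.0]
wrist_force: [0.1, 0.3, -0.3]
gripper_width: 0.395
```

Run:
```python
from h import *
plan(493.9,342.9,5,-8)
```

```text
t 26.73 pos [495.  341.   77.9] ang -8.10 tilt z [-0. -0. -1.] F [ 0.1  0.3 -0.3] g 0.395 j [ 0.4   0.32  1.61 -0.    1.21  0.54]
 shift mm now-axes [-1.4 -1.7 72.9]  after-turn axes [-1.4 -1.7 72.9]  tool yaw deg -0.10
```

Emit:
{"api": "jog_arm", "payload": {
  "series": [
    [[-0.001,-0.002,0.015],0,0.25],
    [[0,0,0.02],0,0.25],
    [[0,0,0.015],0,0.25],
    [[0,0,0.01],0,0.25],
    [[0,0,0],0,0.25]
  ]
}}

```text
t: 27.15
eef_pos: [492.4, 343.0, 15.5]
tcp_rot: [0.001, 0.998, -0.07, -0.002]
wrist_force: [-0.2, -0.6, -0.7]
gripper_width: 0.389
```

Emit:
{"api": "jog_arm", "payload": {
  "series": [
    [[0,0,0.004],0,0.25],
    [[0,0,0],0,0.25],
    [[0,0,0],0,0.25],
    [[0,0,0],0,0.25],
    [[0,0,0],0,0.25]
  ]
}}

```text
t: 27.57
eef_pos: [494.9, 344.8, 14.7]
tcp_rot: [-0.0, 0.998, -0.07, 0.001]
wrist_force: [0.8, -0.2, -0.0]
gripper_width: 0.391
```

Run:
```python
from h import *
plan(493.9,342.9,5,-8)
c=snap('wrist','w19')
```

```text
t 27.57 pos [494.9 344.8  14.7] ang -8.01 tilt z [ 0.001  0.001 -1.   ] F [ 0.8 -0.2 -0. ] g 0.391 j [ 0.41  0.4   1.64 -0.    1.1   0.55]
 shift mm now-axes [-0.7  2.   9.7]  after-turn axes [-0.7  2.   9.7]  tool yaw deg -0.01
```

View pics/w19.png

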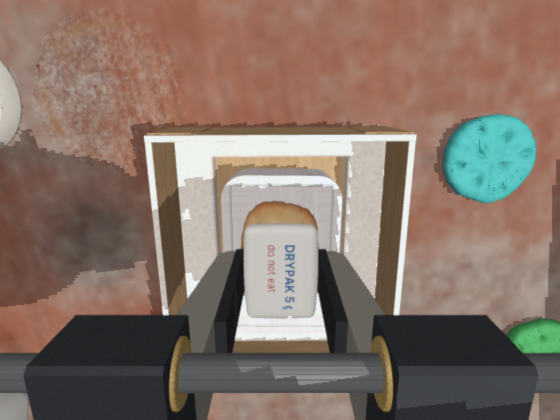

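Emit:
{"api": "jog_arm", "payload": {
  "series": [
    [[-0.0005,0.0015,0.004],0,0.25],
    [[0,0,0.004],0,0.25],
    [[0,0,0],0,0.25],
    [[0,0,0],0,0.25],
    [[0,0,0],0,0.25]
  ]
}}

```text
t: 28.03
eef_pos: [493.3, 343.0, 5.6]
tcp_rot: [0.0, 0.998, -0.07, -0.0]
wrist_force: [0.9, 0.1, 0.1]
gripper_width: 0.39
```

Run:
```python
from h import *
plan(493.9,342.9,5,-8)
c=snap('wrist','w20')
cv2.imwrite('pics/w20c.png',cv2.resize(c['image'][160:350,190:380,::-1],None,fx=3,fy=3,interpolation=cv2.INTER_CUBIC))
```

```text
t 28.03 pos [493.3 343.    5.6] ang -8.01 tilt z [-0.001 -0.    -1.   ] F [0.9 0.1 0.1] g 0.390 j [0.41 0.41 1.65 0.   1.08 0.55]
 shift mm now-axes [ 0.6 -0.   0.6]  after-turn axes [ 0.6 -0.   0.6]  tool yaw deg -0.01
```

View pics/w20c.png

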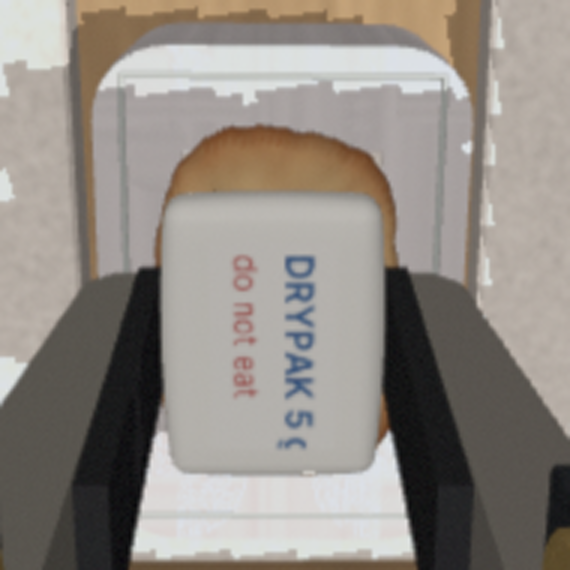

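Emit:
{"api": "jog_arm", "payload": {
  "series": [
    [[0,0,0.0005],0,0.25],
    [[0,0,0],0,0.25],
    [[0,0,0],0,0.52],
    [[0,0,0],0,0.52],
    [[0,0,0],0,0.52]
  ]
}}

```text
t: 28.5
eef_pos: [493.6, 343.1, 5.5]
tcp_rot: [-0.0, 0.998, -0.07, 0.0]
wrist_force: [0.5, -0.2, -1.1]
gripper_width: 0.519
```

Emit:
{"api": "jog_arm", "payload": {
  "series": [
    [[0,0,0],0,0.52],
    [[0,0,-0.006],0,0.52],
    [[0,0,-0.015],0,0.52],
    [[0,0,-0.03],0,0.52],
    [[0,0,-0.035],0,0.52]
  ]
}}

```text
t: 28.92
eef_pos: [491.7, 342.2, 90.5]
tcp_rot: [0.001, 0.998, -0.07, -0.002]
wrist_force: [0.9, -0.4, 0.4]
gripper_width: 0.517
```

Run:
```python
from h import *
plan(438.4,120.4,120,-8)
c=snap('wrist','w21'); W=cloud(c); z=W[...,2]
for nm,lo,hi,zz in [('sachet',43.5,55,45),('tin',25,60,31)]:
    m=np.zeros((420,560),np.uint8); m[150:285,236:330]=((z>lo)&(z<hi))[150:285,236:330]
    m=cv2.morphologyEx(m,cv2.MORPH_OPEN,np.ones((5,5)))
    cs,_=cv2.findContours(m,0,1); q=max(cs,key=cv2.contourArea)[:,0]
    P=np.array([ray(c,*p,zz)[:2] for p in q],np.float32); print(nm,q.min(0),q.max(0),cv2.minAreaRect(P),np.median(z[m>0]))
cv2.imwrite('pics/w21c.png',cv2.resize(c['image'][100:330,170:390,::-1],None,fx=2.5,fy=2.5,interpolation=cv2.INTER_CUBIC))
```

```text
t 28.92 pos [491.7 342.2  90.5] ang -8.01 tilt z [-0.004 -0.002 -1.   ] F [ 0.9 -0.4  0.4] g 0.517 j [ 0.41  0.3   1.61 -0.    1.24  0.55]
 shift mm now-axes [-21.9 227.2 -28.8]  after-turn axes [-21.9 227.1 -29.5]  tool yaw deg -0.01
sachet [258 183] [308 250] ((493.3688659667969, 343.0146789550781), (49.8299674987793, 35.8403434753418), 82.09284973144531) 49.767265646917025
tin [241 150] [329 271] ((494.43280029296875, 341.56256103515625), (94.4974365234375, 64.03385925292969), 81.64103698730469) 31.97542592350925
```

View pics/w21c.png

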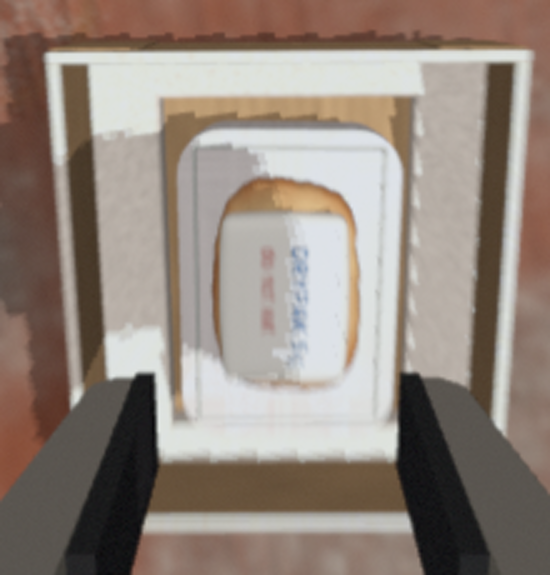

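The stack is good: sachet at (493.4,343.0) on the biscuit at (493.8,342.9), on the tin. Next, the jar.

Emit:
{"api": "jog_arm", "payload": {
  "series": [
    [[-0.002,0.02,0],0,0.6],
    [[-0.003,0.033,0],0,0.8],
    [[-0.003,0.033,0],0,1],
    [[-0.003,0.033,0],0,1],
    [[-0.003,0.033,0],0,1]
  ]
}}

```text
t: 29.38
eef_pos: [458.3, 193.4, 91.9]
tcp_rot: [-0.0, 0.998, -0.069, 0.001]
wrist_force: [1.4, -0.2, 0.7]
gripper_width: 0.857
```

Emit:
{"api": "jog_arm", "payload": {
  "series": [
    [[-0.003,0.033,0],0,1],
    [[-0.003,0.033,0],0,1],
    [[-0.001,0.009,0],-6.3,1],
    [[0,0,0],-6.3,1],
    [[0,0,0],0,1]
  ]
}}

```text
t: 29.8
eef_pos: [441.4, 120.5, 92.0]
tcp_rot: [0.0, 0.999, 0.041, 0.001]
wrist_force: [0.8, -0.3, -0.6]
gripper_width: 0.999
```

Emit:
{"api": "jog_arm", "payload": {
  "series": [
    [[0,0,0],0,1],
    [[0,0,0],0,1],
    [[0,0,0],0,1]
  ]
}}

```text
t: 30.05
eef_pos: [441.3, 121.6, 91.5]
tcp_rot: [-0.0, 0.999, 0.04, 0.0]
wrist_force: [-0.2, -1.0, 1.6]
gripper_width: 0.998
```

Run:
```python
from h import *
plan(438.4,120.4,-15,4.6)
c=snap('wrist','w22'); W=cloud(c); z=W[...,2]
m=np.zeros((420,560),np.uint8); m[120:300,195:370]=((z>57)&(z<75))[120:300,195:370]
m=cv2.morphologyEx(m,cv2.MORPH_OPEN,np.ones((5,5)))
cs,_=cv2.findContours(m,0,1); q=max(cs,key=cv2.contourArea)[:,0]
P=np.array([ray(c,*p,68)[:2] for p in q],np.float32); print(q.min(0),q.max(0),cv2.minEnclosingCircle(P),cv2.fitEllipse(P),np.median(z[m>0]))
```

```text
t 30.05 pos [441.3 121.6  91.5] ang 4.54 tilt z [ 0.  0. -1.] F [-0.2 -1.   1.6] g 0.998 j [ 0.   -0.07  2.01  0.    1.2  -0.08]
 shift mm now-axes [ -3.    1.  106.5]  after-turn axes [ -3.    1.  106.5]  tool yaw deg -0.06
[234 187] [313 265] ((437.27716064453125, 122.47001647949219), 27.14514923095703) ((436.8351745605469, 122.39387512207031), (51.28303909301758, 53.25358581542969), 8.626111030578613) 67.92459027031943
```

View pics/w22.png

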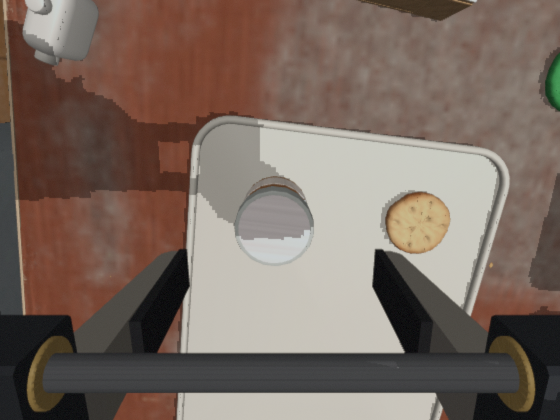

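Emit:
{"api": "jog_arm", "payload": {
  "series": [
    [[-0.004,0,0.01],0,1],
    [[0,0,0.02],0,1],
    [[0,0,0.02],0,1],
    [[0,0,0],0,1],
    [[0,0,0],0,1]
  ]
}}

```text
t: 30.52
eef_pos: [435.5, 121.1, 40.2]
tcp_rot: [-0.0, 0.999, 0.04, -0.002]
wrist_force: [-0.4, 0.3, -0.1]
gripper_width: 0.998
```

Emit:
{"api": "jog_arm", "payload": {
  "series": [
    [[0,0,0.02],0,1],
    [[0,0,0.015],0,1],
    [[0,0,0.01],0,1],
    [[0,0,0],0,1],
    [[0,0,0],0,1]
  ]
}}

```text
t: 30.93
eef_pos: [437.4, 121.0, -3.1]
tcp_rot: [0.0, 0.999, 0.04, 0.0]
wrist_force: [0.2, -0.4, 0.1]
gripper_width: 0.999
```

Run:
```python
from h import *
plan(437.3,121.8,-15.3,4.6)
c=snap('wrist','w23')
```

```text
t 30.93 pos [437.4 121.   -3.1] ang 4.59 tilt z [ 0. -0. -1.] F [ 0.2 -0.4  0.1] g 0.999 j [ 0.    0.08  2.07 -0.    0.99 -0.08]
 shift mm now-axes [-0.  -0.8 12.2]  after-turn axes [-0.  -0.8 12.2]  tool yaw deg -0.01
```

View pics/w23.png

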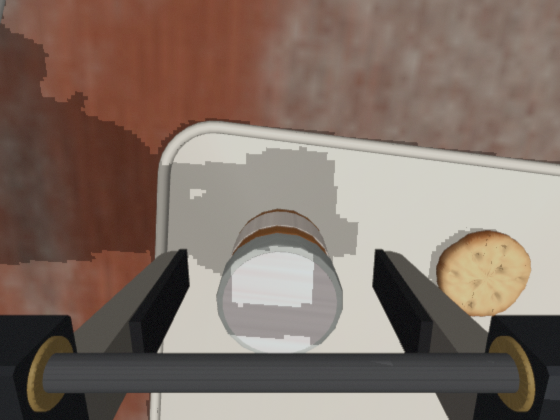

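Run:
```python
from h import *
c=load('w23')
for p in [(280,245),(280,354),(218,298),(342,298)]: print(ray(c,*p,68)[:2].round(1))
```

```text
[435.3 146.9]
[439.3  97.1]
[411.9 121.8]
[462.4 125.9]
```

Emit:
{"api": "jog_arm", "payload": {
  "series": [
    [[0,-0.0005,0.008],0,1],
    [[0,0,0.004],0,1],
    [[0,0,0],0,1],
    [[0,0,0],0,0.4],
    [[0,0,0],0,0.4]
  ],
  "force": 30
}}

```text
t: 31.4
eef_pos: [437.2, 121.4, -15.5]
tcp_rot: [0.0, 0.999, 0.04, 0.0]
wrist_force: [-0.9, -0.5, 0.3]
gripper_width: 0.875
```

Emit:
{"api": "jog_arm", "payload": {
  "series": [
    [[0,0,0],0,0.4],
    [[0,0,0],0,0.4],
    [[0,0,0],0,0.4],
    [[0,0,0],0,0.4],
    [[0,0,0],0,0.4]
  ]
}}

```text
t: 31.82
eef_pos: [437.2, 121.4, -15.5]
tcp_rot: [0.0, 0.999, 0.04, 0.0]
wrist_force: [-0.5, -0.3, -0.4]
gripper_width: 0.569
```

Emit:
{"api": "jog_arm", "payload": {
  "series": [
    [[0,0,0],0,0.4],
    [[0,0,0],0,0.4],
    [[0,0,0],0,0.4]
  ]
}}

```text
t: 32.07
eef_pos: [437.2, 121.4, -15.5]
tcp_rot: [0.0, 0.999, 0.04, 0.0]
wrist_force: [-0.4, 0.1, 1.0]
gripper_width: 0.568
```

Emit:
{"api": "jog_arm", "payload": {
  "series": [
    [[0,0,-0.006],0,0.4],
    [[0,0,-0.012],0,0.4],
    [[0,0,-0.02],0,0.4],
    [[0,0,-0.03],0,0.4],
    [[0,0,-0.03],0,0.4]
  ]
}}

```text
t: 32.48
eef_pos: [435.6, 121.4, 82.7]
tcp_rot: [-0.0, 0.999, 0.04, -0.001]
wrist_force: [0.1, -0.1, -1.7]
gripper_width: 0.574
```

Emit:
{"api": "jog_arm", "payload": {
  "series": [
    [[0,0,-0.01],0,0.4],
    [[0,0,0],0,0.4],
    [[0,0,0],0,0.4],
    [[0,0,0],0,0.4]
  ]
}}

```text
t: 32.82
eef_pos: [435.4, 121.4, 90.3]
tcp_rot: [-0.0, 0.999, 0.04, -0.002]
wrist_force: [-0.3, -1.3, -2.0]
gripper_width: 0.57
```

Run:
```python
from h import *
plan(524.5,-290,95,4.6)
c=snap('wrist','w24'); d=snap('side','d24')
u,v=proj(d,arm.sense()['eef_pos']+[0,0,30]); u=int(u);v=int(v)
a=cv2.resize(d['image'][v-45:v+45,u-60:u+60,::-1],(400,300),interpolation=cv2.INTER_CUBIC)
b=cv2.resize(c['image'][:,:,::-1],(400,300)); cv2.imwrite('pics/j24.png',np.hstack([a,b]))
```

```text
t 32.82 pos [435.4 121.4  90.3] ang 4.59 tilt z [-0.004 -0.    -1.   ] F [-0.3 -1.3 -2. ] g 0.570 j [ 0.   -0.08  2.02 -0.    1.2  -0.08]
 shift mm now-axes [ 55.9 417.2  -5. ]  after-turn axes [ 55.8 417.2  -4.7]  tool yaw deg -0.01
```

View pics/j24.png

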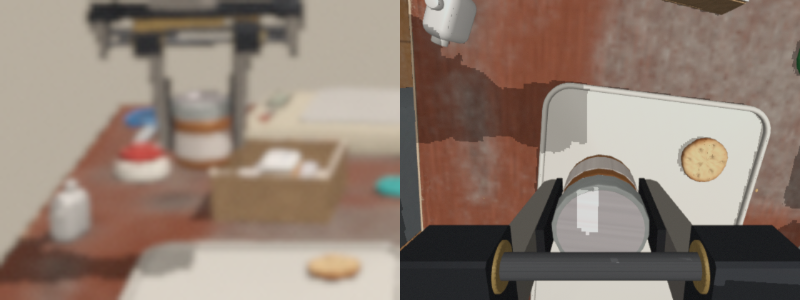

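Emit:
{"api": "jog_arm", "payload": {
  "series": [
    [[0.002,0.015,0],0,0.4],
    [[0.003,0.025,0],0,0.4],
    [[0.003,0.032,0],0,0.4],
    [[0.003,0.033,0],0,0.4],
    [[0.003,0.033,0],0,0.4]
  ]
}}

```text
t: 33.33
eef_pos: [461.2, -16.0, 90.9]
tcp_rot: [-0.0, 0.999, 0.04, -0.001]
wrist_force: [1.3, -0.2, -2.1]
gripper_width: 0.57
```

Emit:
{"api": "jog_arm", "payload": {
  "series": [
    [[0.003,0.033,0],0,0.4],
    [[0.003,0.033,0],0,0.4],
    [[0.003,0.033,0],0,0.4],
    [[0.004,0.033,0],0,0.4],
    [[0.004,0.033,0],0,0.4]
  ]
}}

```text
t: 33.75
eef_pos: [491.3, -179.2, 90.7]
tcp_rot: [-0.001, 0.999, 0.04, -0.001]
wrist_force: [0.7, -0.0, -1.8]
gripper_width: 0.566
```

Emit:
{"api": "jog_arm", "payload": {
  "series": [
    [[0.004,0.033,0],0,0.4],
    [[0.004,0.033,0],0,0.4],
    [[0.004,0.033,0],0,0.4],
    [[0.004,0.033,0],0,0.4],
    [[0.003,0.033,0],0,0.4]
  ]
}}

```text
t: 34.17
eef_pos: [523.7, -341.9, 90.2]
tcp_rot: [-0.001, 0.999, 0.04, -0.001]
wrist_force: [0.8, 0.2, -2.2]
gripper_width: 0.568
```

Emit:
{"api": "jog_arm", "payload": {
  "series": [
    [[0,0.02,0],0,0.4],
    [[0,0,0],0,0.4],
    [[0,0,0],0,0.4],
    [[0,0,0],0,0.4]
  ]
}}

```text
t: 34.5
eef_pos: [525.3, -359.6, 90.8]
tcp_rot: [-0.001, 0.999, 0.04, -0.001]
wrist_force: [-0.9, 0.9, -1.7]
gripper_width: 0.566
```

Run:
```python
from h import *
plan(524.5,-290,95,4.6)
c=snap('wrist','w25')
```

```text
t 34.50 pos [ 525.3 -359.6   90.8] ang 4.60 tilt z [-0.002  0.003 -1.   ] F [-0.9  0.9 -1.7] g 0.566 j [-0.79  0.39  1.49  0.    1.26 -0.87]
 shift mm now-axes [  4.7 -69.4  -4. ]  after-turn axes [  4.8 -69.4  -4.2]  tool yaw deg 0.00
```

View pics/w25.png

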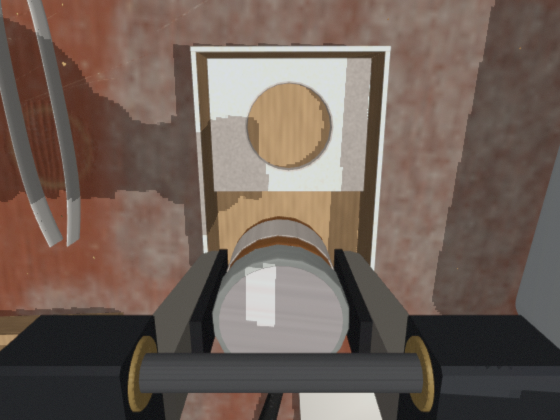

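Run:
```python
from h import *
c=load('w25'); im=c['image']; hsv=cv2.cvtColor(im,cv2.COLOR_RGB2HSV)
m=np.zeros((420,560),np.uint8); m[75:178,238:340]=((hsv[...,1]>70)&(hsv[...,0]<25))[75:178,238:340]
m=cv2.morphologyEx(m,cv2.MORPH_OPEN,np.ones((3,3)))
cs,_=cv2.findContours(m,0,1); q=max(cs,key=cv2.contourArea)[:,0]; print(q.min(0),q.max(0))
for z in (3,15):
    P=np.array([ray(c,*p,z)[:2] for p in q],np.float32); print(z,'hole',np.round(cv2.minEnclosingCircle(P)[0],1),cv2.minEnclosingCircle(P)[1],cv2.fitEllipse(P))
W=cloud(c); z=W[...,2]
r=(z>44)&(z<60); r[:,:185]=0; r[:,395:]=0; r[245:]=0
v,u=np.where(r); P=np.array([ray(c,a,b,52)[:2] for a,b in zip(u,v)],np.float32)
rc=cv2.minAreaRect(P); print(rc); print(cv2.boxPoints(rc).round(1))
```

```text
[248  84] [329 167]
3 hole [ 526.4 -297.5] 31.870609283447266 ((526.3428955078125, -297.4239501953125), (62.632835388183594, 63.047149658203125), 118.46150207519531)
15 hole [ 526.1 -296.8] 30.576574325561523 ((526.06591796875, -296.73883056640625), (60.08969497680664, 60.4871940612793), 118.46131896972656)
((527.3504638671875, -311.0120544433594), (122.20700073242188, 129.10633850097656), 4.64655065536499)
[[ 461.2 -251.6]
 [ 471.7 -380.3]
 [ 593.5 -370.4]
 [ 583.  -241.7]]
```

Emit:
{"api": "jog_arm", "payload": {
  "series": [
    [[0.003,-0.02,0],0,0.4],
    [[0.003,-0.025,0],0,0.4],
    [[0,-0.017,0],0,0.4],
    [[0,0,0],0,0.4],
    [[0,0,0],0,0.4]
  ]
}}

```text
t: 34.97
eef_pos: [527.0, -297.0, 92.3]
tcp_rot: [-0.0, 0.999, 0.041, -0.0]
wrist_force: [0.4, -0.7, -1.0]
gripper_width: 0.565
```

Emit:
{"api": "jog_arm", "payload": {
  "series": [
    [[0,0,0.015],0,0.4],
    [[0,0,0.015],0,0.4],
    [[0,0,0.01],0,0.4],
    [[0,0,0],0,0.4],
    [[0,0,0],0,0.4]
  ]
}}

```text
t: 35.38
eef_pos: [526.6, -298.8, 51.9]
tcp_rot: [-0.0, 0.999, 0.04, -0.001]
wrist_force: [-0.3, 0.3, -1.0]
gripper_width: 0.569
```

Emit:
{"api": "jog_arm", "payload": {
  "series": [
    [[0,0,0],0,0.4],
    [[0,0,0],0,0.4],
    [[0,0,0],0,0.4]
  ]
}}

```text
t: 35.63
eef_pos: [527.6, -299.4, 53.4]
tcp_rot: [0.001, 0.999, 0.04, 0.001]
wrist_force: [0.2, 0.7, -1.9]
gripper_width: 0.572
```

Run:
```python
from h import *
plan(526.3,-297.8,-18.3,4.6)
c=snap('wrist','w26');d=snap('scene','s26')
cv2.imwrite('pics/s26c.png',cv2.resize(d['image'][80:200,310:430,::-1],None,fx=4.5,fy=4.5,interpolation=cv2.INTER_CUBIC))
```

```text
t 35.63 pos [ 527.6 -299.4   53.4] ang 4.59 tilt z [ 0.001 -0.001 -1.   ] F [ 0.2  0.7 -1.9] g 0.572 j [-0.72  0.36  1.61 -0.    1.17 -0.8 ]
 shift mm now-axes [-1.3 -1.8 71.7]  after-turn axes [-1.2 -1.7 71.7]  tool yaw deg -0.01
```

View pics/w26.png

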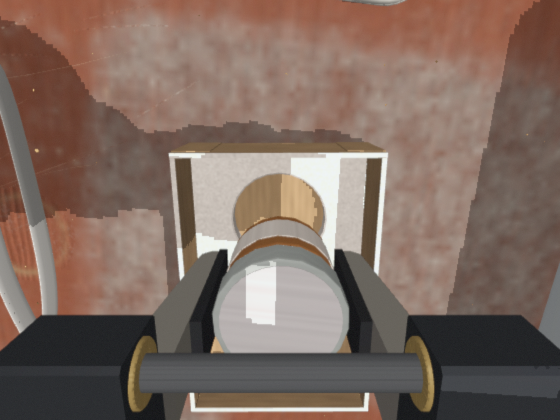

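View pics/s26c.png

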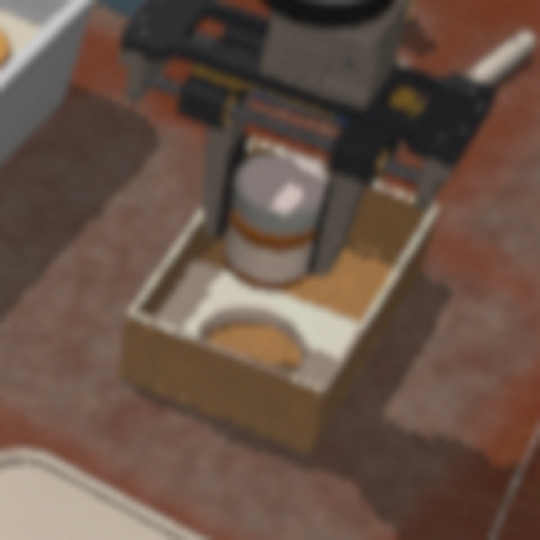

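Emit:
{"api": "jog_arm", "payload": {
  "series": [
    [[-0.001,-0.001,0.012],0,0.4],
    [[0,0,0.015],0,0.4],
    [[0,0,0.012],0,0.4],
    [[0,0,0.008],0,0.4],
    [[0,0,0],0,0.4]
  ]
}}

```text
t: 36.15
eef_pos: [524.1, -296.3, 2.4]
tcp_rot: [-0.002, 0.999, 0.04, -0.002]
wrist_force: [-0.5, 1.3, -2.1]
gripper_width: 0.57
```

Emit:
{"api": "jog_arm", "payload": {
  "series": [
    [[0,0,0],0,0.4],
    [[0,0,0],0,0.4],
    [[0,0,0],0,0.4]
  ]
}}

```text
t: 36.4
eef_pos: [526.7, -298.4, 6.3]
tcp_rot: [0.001, 0.999, 0.04, 0.001]
wrist_force: [-1.0, 0.3, -2.5]
gripper_width: 0.567
```

Run:
```python
from h import *
plan(526.3,-297.8,-18.3,4.6)
```

```text
t 36.40 pos [ 526.7 -298.4    6.3] ang 4.59 tilt z [ 0.001 -0.001 -1.   ] F [-1.   0.3 -2.5] g 0.567 j [-0.71  0.42  1.64 -0.    1.08 -0.8 ]
 shift mm now-axes [-0.3 -0.7 24.6]  after-turn axes [-0.3 -0.6 24.6]  tool yaw deg -0.01
```

Emit:
{"api": "jog_arm", "payload": {
  "series": [
    [[0,0,0.007],0,0.4],
    [[0,0,0.006],0,0.4],
    [[0,0,0.005],0,0.4],
    [[0,0,0.003],0,0.4],
    [[0,0,0],0,0.4]
  ]
}}

```text
t: 36.82
eef_pos: [525.2, -297.1, -17.0]
tcp_rot: [-0.001, 0.999, 0.04, -0.001]
wrist_force: [-0.1, 0.1, -2.6]
gripper_width: 0.568
```

Emit:
{"api": "jog_arm", "payload": {
  "series": [
    [[0,0,0],0,0.4],
    [[0,0,0],0,0.4],
    [[0,0,0],0,0.4]
  ]
}}

```text
t: 37.07
eef_pos: [526.2, -298.1, -15.3]
tcp_rot: [0.0, 0.999, 0.04, 0.0]
wrist_force: [-0.1, 0.3, -1.4]
gripper_width: 0.568
```

Run:
```python
from h import *
plan(526.3,-297.8,-18.3,4.6)
c=snap('wrist','w27')
```

```text
t 37.07 pos [ 526.2 -298.1  -15.3] ang 4.59 tilt z [ 0.001 -0.    -1.   ] F [-0.1  0.3 -1.4] g 0.568 j [-0.71  0.45  1.65  0.    1.05 -0.8 ]
 shift mm now-axes [ 0.1 -0.2  3. ]  after-turn axes [ 0.1 -0.2  3. ]  tool yaw deg -0.01
```

View pics/w27.png

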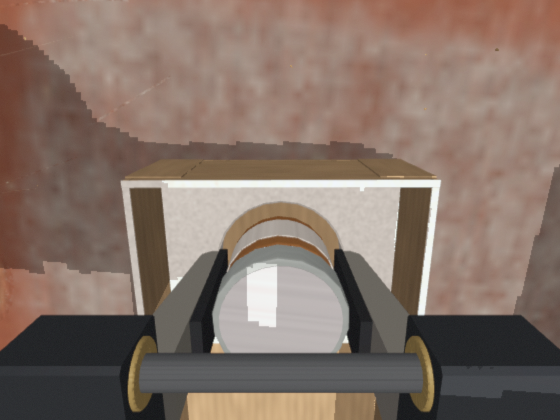

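The jar is inside the hole and clear of its edges. Lowering the last 3 mm.

Emit:
{"api": "jog_arm", "payload": {
  "series": [
    [[0,0,0.002],0,0.4],
    [[0,0,0.001],0,0.4],
    [[0,0,0],0,0.4],
    [[0,0,0],0,0.4],
    [[0,0,0],0,0.4]
  ]
}}

```text
t: 37.53
eef_pos: [526.3, -298.2, -18.0]
tcp_rot: [0.0, 0.999, 0.04, 0.0]
wrist_force: [-1.8, 0.5, 4.4]
gripper_width: 0.568
```

Emit:
{"api": "jog_arm", "payload": {
  "series": [
    [[0,0,0],0,0.74],
    [[0,0,0],0,0.74],
    [[0,0,0],0,0.74],
    [[0,0,0],0,0.74],
    [[0,0,0],0,0.74]
  ]
}}

```text
t: 37.95
eef_pos: [525.9, -297.7, -18.8]
tcp_rot: [-0.0, 0.999, 0.04, -0.0]
wrist_force: [-0.1, -0.0, 0.7]
gripper_width: 0.74
```

Emit:
{"api": "jog_arm", "payload": {
  "series": [
    [[0,0,-0.005],0,0.74],
    [[0,0,-0.012],0,0.74],
    [[0,0,-0.02],0,0.74],
    [[0,0,-0.03],0,0.74],
    [[0,0,-0.035],0,0.74]
  ]
}}

```text
t: 38.37
eef_pos: [524.9, -296.9, 83.9]
tcp_rot: [-0.001, 0.999, 0.04, -0.001]
wrist_force: [0.0, 0.3, -0.5]
gripper_width: 0.743
```

Emit:
{"api": "jog_arm", "payload": {
  "series": [
    [[0,0,-0.02],0,0.74],
    [[0,0,0],0,0.74],
    [[0,0,0],0,0.74]
  ]
}}

```text
t: 38.62
eef_pos: [527.2, -298.8, 106.0]
tcp_rot: [0.002, 0.999, 0.04, 0.002]
wrist_force: [0.3, 0.2, -1.5]
gripper_width: 0.743
```

Run:
```python
from h import *
plan(552.6,116.4,105,4.6)
c=snap('wrist','w28')
W=cloud(c); z=W[...,2]
m=np.zeros((420,560),np.uint8); m[120:300,210:360]=((z>55)&(z<75))[120:300,210:360]
m=cv2.morphologyEx(m,cv2.MORPH_OPEN,np.ones((5,5)))
cs,_=cv2.findContours(m,0,1); q=max(cs,key=cv2.contourArea)[:,0]
P=np.array([ray(c,*p,65)[:2] for p in q],np.float32); print(q.min(0),q.max(0),cv2.minEnclosingCircle(P),np.median(z[m>0]),np.ptp(np.percentile(z[m>0],[5,95])))
```

```text
t 38.62 pos [ 527.2 -298.8  106. ] ang 4.60 tilt z [ 0.003 -0.003 -1.   ] F [ 0.3  0.2 -1.5] g 0.743 j [-0.71  0.29  1.58  0.    1.26 -0.8 ]
 shift mm now-axes [ 5.860e+01 -4.118e+02 -1.000e-01]  after-turn axes [  58.7 -411.8    1. ]  tool yaw deg -0.00
[242 181] [315 254] ((526.1754150390625, -297.1175231933594), 27.041839599609375) 65.4334931837906 2.6126517615569185
```

View pics/w28.png

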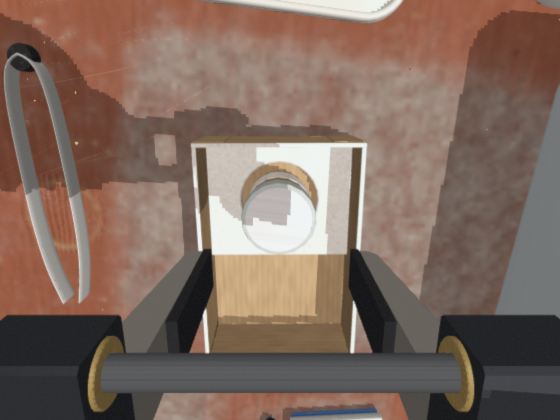

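The jar stands upright in the hole: centre (526.2,−297.1), top at z 65. Now the round biscuit.

Emit:
{"api": "jog_arm", "payload": {
  "series": [
    [[0.003,-0.02,0],0,0.8],
    [[0.005,-0.033,0],0,0.8],
    [[0.005,-0.033,0],0,0.8],
    [[0.005,-0.033,0],0,0.8],
    [[0.005,-0.033,0],0,0.8]
  ]
}}

```text
t: 39.08
eef_pos: [535.1, -142.4, 101.3]
tcp_rot: [-0.001, 0.999, 0.04, -0.002]
wrist_force: [0.1, 0.2, 0.2]
gripper_width: 0.801
```

Emit:
{"api": "jog_arm", "payload": {
  "series": [
    [[0.005,-0.033,0],0,0.8],
    [[0.005,-0.033,0],0,0.8],
    [[0.005,-0.033,0],0,0.8],
    [[0.005,-0.033,0],0,0.8],
    [[0.005,-0.033,0],0,0.8]
  ]
}}

```text
t: 39.5
eef_pos: [546.7, 23.9, 101.5]
tcp_rot: [-0.0, 0.999, 0.04, -0.002]
wrist_force: [-0.6, 0.1, 1.8]
gripper_width: 0.797
```

Emit:
{"api": "jog_arm", "payload": {
  "series": [
    [[0.005,-0.033,0],0,0.8],
    [[0.004,-0.033,0],0,0.8],
    [[0.001,-0.028,0],0,0.8],
    [[0,0,0],0,0.8],
    [[0,0,0],0,0.8]
  ]
}}

```text
t: 39.92
eef_pos: [549.3, 117.5, 101.6]
tcp_rot: [0.0, 0.999, 0.041, -0.002]
wrist_force: [-0.0, -0.6, -0.1]
gripper_width: 0.798
```

Emit:
{"api": "jog_arm", "payload": {
  "series": [
    [[0,0,0.02],0,0.8],
    [[0,0,0.03],0,0.8],
    [[0,0,0.02],0,0.8],
    [[0,0,0],0,0.8],
    [[0,0,0],0,0.8]
  ]
}}

```text
t: 40.33
eef_pos: [549.3, 115.3, 31.9]
tcp_rot: [0.0, 0.999, 0.039, -0.002]
wrist_force: [0.4, -0.8, 0.5]
gripper_width: 0.803
```

Run:
```python
from h import *
plan(552.6,116.4,-30,4.6)
c=snap('wrist','w29'); im=c['image']; hsv=cv2.cvtColor(im,cv2.COLOR_RGB2HSV)
m=((hsv[...,1]>80)&(hsv[...,0]<25)).astype(np.uint8); m=cv2.morphologyEx(m,cv2.MORPH_OPEN,np.ones((3,3)))
m[:,:205]=0;m[:,355:]=0;m[345:]=0
cs,_=cv2.findContours(m,0,1)
for q in cs:
    if cv2.contourArea(q)>1500:
        q=q[:,0]; P=np.array([ray(c,*p,10)[:2] for p in q],np.float32); print(q.min(0),q.max(0),cv2.minEnclosingCircle(P),cv2.fitEllipse(P))
```

```text
t 40.33 pos [549.3 115.3  31.9] ang 4.51 tilt z [-0.004 -0.    -1.   ] F [ 0.4 -0.8  0.5] g 0.803 j [-0.01  0.28  1.75 -0.    1.11 -0.09]
 shift mm now-axes [ 3.6 -0.8 61.9]  after-turn axes [ 3.4 -0.8 61.9]  tool yaw deg -0.09
[248 191] [326 267] ((553.3734741210938, 115.28002166748047), 26.38547706604004) ((553.4467163085938, 115.46910095214844), (50.19463348388672, 52.013519287109375), 3.7417960166931152)
```

View pics/w29.png

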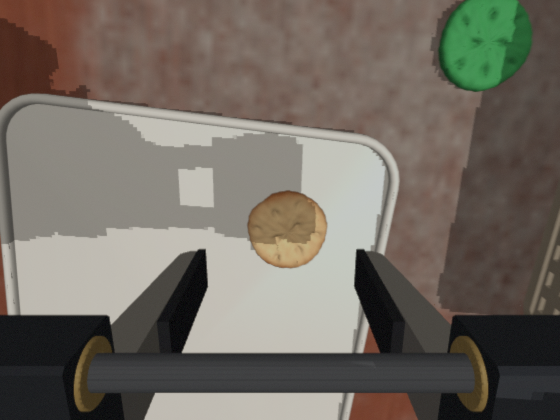

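Run:
```python
from h import *
c=load('w29')
for p in [(384,200),(378,230),(374,250),(370,270)]: print(p,ray(c,*p,6)[:2].round(1),ray(c,*p,12)[:2].round(1))
```

```text
(384, 200) [614.4 139.6] [612.6 141. ]
(378, 230) [613.7 119. ] [611.9 120.9]
(374, 250) [613.1 104.7] [611.4 107. ]
(370, 270) [612.6  89.9] [610.8  92.6]
```

Emit:
{"api": "jog_arm", "payload": {
  "series": [
    [[0.002,0,0.02],0,0.7],
    [[0,0,0.015],0,0.7],
    [[0,0,0.005],0,0.7],
    [[0,0,0],0,0.7],
    [[0,0,0],0,0.7]
  ]
}}

```text
t: 40.8
eef_pos: [553.9, 116.4, -5.3]
tcp_rot: [0.0, 0.999, 0.04, 0.001]
wrist_force: [-0.4, 0.6, 0.3]
gripper_width: 0.7
```

Emit:
{"api": "jog_arm", "payload": {
  "series": [
    [[0,0,0],0,0.7],
    [[0,0,0],0,0.7],
    [[0,0,0],0,0.7]
  ]
}}

```text
t: 41.05
eef_pos: [553.7, 116.7, -5.6]
tcp_rot: [0.0, 0.999, 0.04, 0.001]
wrist_force: [-0.0, -0.1, -0.3]
gripper_width: 0.702
```

Run:
```python
from h import *
plan(553.2,115.8,-29.5,4.6)
c=snap('wrist','w30')
```

```text
t 41.05 pos [553.7 116.7  -5.6] ang 4.60 tilt z [ 0.002 -0.    -1.   ] F [-0.  -0.1 -0.3] g 0.702 j [-0.01  0.35  1.76 -0.    1.03 -0.09]
 shift mm now-axes [-0.6  0.8 23.9]  after-turn axes [-0.6  0.8 23.9]  tool yaw deg -0.00
```

View pics/w30.png

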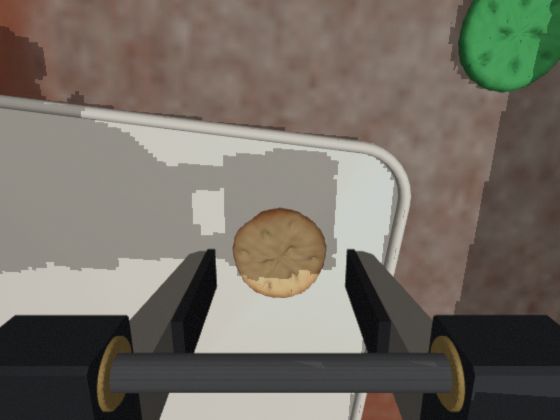

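Emit:
{"api": "jog_arm", "payload": {
  "series": [
    [[0,0.001,0.01],0,0.7],
    [[0,0,0.008],0,0.7],
    [[0,0,0.005],0,0.7],
    [[0,0,0],0,0.7],
    [[0,0,0],0,0.7]
  ],
  "force": 8
}}

```text
t: 41.52
eef_pos: [552.3, 115.6, -30.5]
tcp_rot: [-0.0, 0.999, 0.04, -0.001]
wrist_force: [0.2, 0.1, -0.3]
gripper_width: 0.699
```

Emit:
{"api": "jog_arm", "payload": {
  "series": [
    [[0,0,0],0,0.7],
    [[0,0,0],0,0.35],
    [[0,0,0],0,0.35],
    [[0,0,0],0,0.35],
    [[0,0,0],0,0.35]
  ]
}}

```text
t: 41.93
eef_pos: [552.9, 115.7, -29.6]
tcp_rot: [0.0, 0.999, 0.04, -0.0]
wrist_force: [-0.7, -0.5, -0.4]
gripper_width: 0.554
```

Emit:
{"api": "jog_arm", "payload": {
  "series": [
    [[0,0,0],0,0.35],
    [[0,0,0],0,0.35],
    [[0,0,0],0,0.35],
    [[0,0,0],0,0.35]
  ]
}}

```text
t: 42.27
eef_pos: [553.0, 115.7, -29.6]
tcp_rot: [0.0, 0.999, 0.04, 0.0]
wrist_force: [0.7, 0.5, -0.2]
gripper_width: 0.552
```

Emit:
{"api": "jog_arm", "payload": {
  "series": [
    [[0,0,-0.006],0,0.35],
    [[0,0,-0.012],0,0.35],
    [[0,0,-0.025],0,0.35],
    [[0,0,-0.035],0,0.35],
    [[0,0,-0.035],0,0.35]
  ]
}}

```text
t: 42.68
eef_pos: [552.2, 115.7, 85.1]
tcp_rot: [-0.0, 0.999, 0.04, -0.001]
wrist_force: [1.3, 0.8, -0.4]
gripper_width: 0.552
```

Emit:
{"api": "jog_arm", "payload": {
  "series": [
    [[0,0,-0.012],0,0.35],
    [[0,0,0],0,0.35],
    [[0,0,0],0,0.35]
  ]
}}

```text
t: 42.93
eef_pos: [553.2, 115.6, 95.8]
tcp_rot: [0.0, 0.999, 0.04, 0.001]
wrist_force: [-0.0, -0.5, -0.5]
gripper_width: 0.55
```

Run:
```python
from h import *
plan(533.2,-383.2,95,4.6)
c=snap('wrist','w31')
```

```text
t 42.93 pos [553.2 115.6  95.8] ang 4.59 tilt z [ 0.001 -0.    -1.   ] F [-0.  -0.5 -0.5] g 0.550 j [-0.01  0.21  1.71 -0.    1.22 -0.09]
 shift mm now-axes [-59.9 495.6   0.8]  after-turn axes [-60.  495.6   0.8]  tool yaw deg -0.01
```

View pics/w31.png

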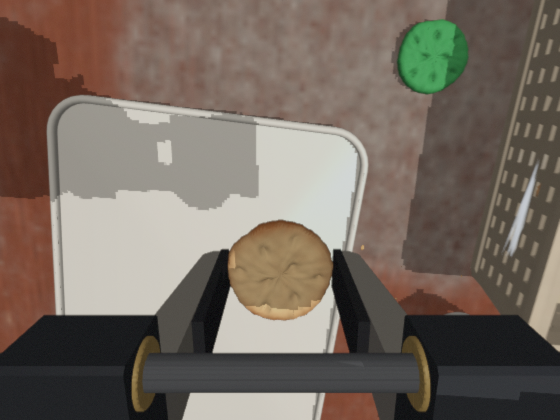

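Emit:
{"api": "jog_arm", "payload": {
  "series": [
    [[-0.003,0.02,0],0,0.35],
    [[-0.004,0.033,0],0,0.35],
    [[-0.004,0.033,0],0,0.35],
    [[-0.004,0.033,0],0,0.35],
    [[-0.004,0.033,0],0,0.35]
  ]
}}

```text
t: 43.4
eef_pos: [543.9, -38.1, 92.5]
tcp_rot: [-0.001, 0.999, 0.04, -0.002]
wrist_force: [0.3, 0.0, 0.6]
gripper_width: 0.552
```

Emit:
{"api": "jog_arm", "payload": {
  "series": [
    [[-0.004,0.033,0],0,0.35],
    [[-0.004,0.033,0],0,0.35],
    [[-0.004,0.033,0],0,0.35],
    [[-0.004,0.033,0],0,0.35],
    [[-0.004,0.033,0],0,0.35]
  ]
}}

```text
t: 43.82
eef_pos: [537.4, -204.0, 92.4]
tcp_rot: [-0.002, 0.999, 0.04, -0.002]
wrist_force: [-0.4, -0.5, -0.4]
gripper_width: 0.554
```

Emit:
{"api": "jog_arm", "payload": {
  "series": [
    [[-0.004,0.033,0],0,0.35],
    [[-0.004,0.033,0],0,0.35],
    [[-0.004,0.033,0],0,0.35],
    [[-0.004,0.033,0],0,0.35],
    [[-0.004,0.033,0],0,0.35]
  ]
}}

```text
t: 44.23
eef_pos: [530.9, -369.7, 92.0]
tcp_rot: [-0.002, 0.999, 0.04, -0.002]
wrist_force: [0.9, 0.1, 0.1]
gripper_width: 0.552
```

Emit:
{"api": "jog_arm", "payload": {
  "series": [
    [[-0.001,0.013,0],0,0.35],
    [[0,0,0],0,0.35],
    [[0,0,0],0,0.35],
    [[0,0,0],0,0.35],
    [[0,0,0],0,0.35]
  ]
}}

```text
t: 44.65
eef_pos: [532.9, -380.3, 94.8]
tcp_rot: [-0.001, 0.999, 0.041, -0.0]
wrist_force: [0.8, 0.1, 0.6]
gripper_width: 0.552
```

Run:
```python
from h import *
plan(533.2,-383.2,-32,4.6)
c=snap('wrist','w32')
```

```text
t 44.65 pos [ 532.9 -380.3   94.8] ang 4.70 tilt z [-0.001  0.001 -1.   ] F [0.8 0.1 0.6] g 0.552 j [-0.8   0.43  1.43  0.    1.28 -0.89]
 shift mm now-axes [1.000e-01 3.100e+00 1.268e+02]  after-turn axes [  0.    2.9 126.8]  tool yaw deg 0.10
```

View pics/w32.png

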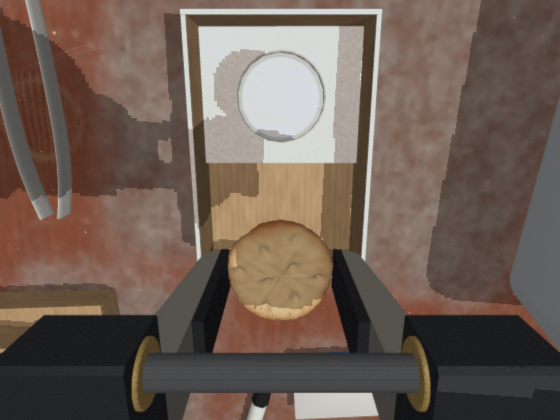

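Emit:
{"api": "jog_arm", "payload": {
  "series": [
    [[0,0.002,0.015],0,0.35],
    [[0,0,0.025],0,0.35],
    [[0,0,0.025],0,0.35],
    [[0,0,0.02],0,0.35],
    [[0,0,0],0,0.35]
  ]
}}

```text
t: 45.12
eef_pos: [529.7, -380.5, 4.0]
tcp_rot: [-0.004, 0.999, 0.04, -0.003]
wrist_force: [1.0, 0.8, -0.5]
gripper_width: 0.55
```

Emit:
{"api": "jog_arm", "payload": {
  "series": [
    [[0,0,0.01],0,0.35],
    [[0,0,0],0,0.35],
    [[0,0,0],0,0.35],
    [[0,0,0],0,0.35]
  ]
}}

```text
t: 45.45
eef_pos: [533.8, -385.3, 1.9]
tcp_rot: [0.001, 0.999, 0.04, 0.001]
wrist_force: [0.6, 0.5, -0.0]
gripper_width: 0.552
```

Run:
```python
from h import *
plan(533.2,-383.2,-32,4.6)
c=snap('wrist','w33')
```

```text
t 45.45 pos [ 533.8 -385.3    1.9] ang 4.60 tilt z [ 0.002 -0.002 -1.   ] F [ 0.6  0.5 -0. ] g 0.552 j [-0.81  0.54  1.48  0.    1.12 -0.89]
 shift mm now-axes [-0.5 -2.2 33.9]  after-turn axes [-0.4 -2.2 33.9]  tool yaw deg 0.00
```

View pics/w33.png

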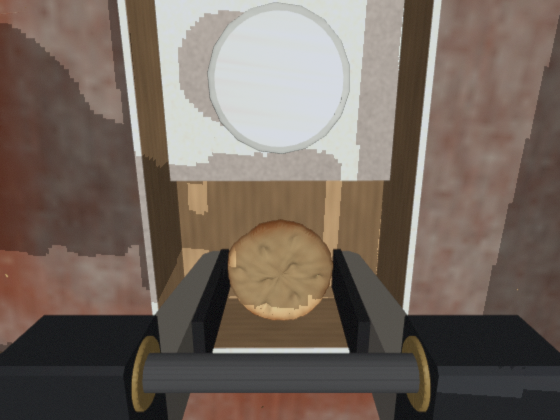

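Emit:
{"api": "jog_arm", "payload": {
  "series": [
    [[0,-0.001,0.01],0,0.35],
    [[0,0,0.01],0,0.35],
    [[0,0,0.007],0,0.35],
    [[0,0,0],0,0.35],
    [[0,0,0],0,0.35]
  ]
}}

```text
t: 45.92
eef_pos: [532.1, -382.8, -27.9]
tcp_rot: [-0.001, 0.999, 0.04, -0.001]
wrist_force: [1.1, 0.3, 0.1]
gripper_width: 0.553
```

Emit:
{"api": "jog_arm", "payload": {
  "series": [
    [[0,0,0.003],0,0.35],
    [[0,0,0],0,0.35],
    [[0,0,0],0,0.35],
    [[0,0,0],0,0.35]
  ]
}}

```text
t: 46.25
eef_pos: [533.0, -383.8, -29.3]
tcp_rot: [0.0, 0.999, 0.04, 0.0]
wrist_force: [-0.7, 0.4, -0.4]
gripper_width: 0.555
```

Run:
```python
from h import *
plan(533.2,-383.2,-32.3,4.6)
```

```text
t 46.25 pos [ 533.  -383.8  -29.3] ang 4.60 tilt z [ 0. -0. -1.] F [-0.7  0.4 -0.4] g 0.555 j [-0.81  0.58  1.49 -0.    1.07 -0.89]
 shift mm now-axes [ 0.2 -0.5  3. ]  after-turn axes [ 0.2 -0.5  3. ]  tool yaw deg -0.00
```

Emit:
{"api": "jog_arm", "payload": {
  "series": [
    [[0,0,0.0015],0,0.35],
    [[0,0,0.001],0,0.35],
    [[0,0,0],0,0.35],
    [[0,0,0],0,0.35]
  ]
}}

```text
t: 46.58
eef_pos: [532.8, -383.5, -32.1]
tcp_rot: [-0.0, 0.999, 0.04, -0.0]
wrist_force: [0.6, -0.2, -1.1]
gripper_width: 0.553
```

Emit:
{"api": "jog_arm", "payload": {
  "series": [
    [[0,0,0],0,0.72],
    [[0,0,0],0,0.72],
    [[0,0,0],0,0.72],
    [[0,0,0],0,0.72],
    [[0,0,0],0,0.72]
  ]
}}

```text
t: 47.0
eef_pos: [532.9, -383.5, -32.1]
tcp_rot: [-0.0, 0.999, 0.04, 0.0]
wrist_force: [-0.1, 0.0, 1.2]
gripper_width: 0.718
```

Emit:
{"api": "jog_arm", "payload": {
  "series": [
    [[0,0,-0.006],0,0.72],
    [[0,0,-0.015],0,0.72],
    [[0,0,-0.03],0,0.72],
    [[0,0,-0.035],0,0.72],
    [[0,0,-0.035],0,0.72]
  ]
}}

```text
t: 47.42
eef_pos: [532.7, -383.3, 91.3]
tcp_rot: [-0.0, 0.999, 0.04, -0.0]
wrist_force: [0.7, -0.5, 0.4]
gripper_width: 0.719
```

Emit:
{"api": "jog_arm", "payload": {
  "series": [
    [[0,0.02,-0.035],0,0.72],
    [[0,0.03,-0.02],0,0.72],
    [[0,0.01,0],0,0.72],
    [[0,0,0],0,0.72],
    [[0,0,0],0,0.72]
  ]
}}

```text
t: 47.83
eef_pos: [537.1, -442.7, 143.0]
tcp_rot: [-0.001, 0.999, 0.04, -0.0]
wrist_force: [0.4, 0.9, -0.8]
gripper_width: 0.72
```

Run:
```python
from h import *
plan(500,0,160,4.6)
c=snap('wrist','w34')
im=c['image']; hsv=cv2.cvtColor(im,cv2.COLOR_RGB2HSV); W=cloud(c)
print(W[::1][...,2].shape)
s=snap('scene','s34')
cv2.imwrite('pics/s34b.png',s['image'][:,:,::-1])
```

```text
t 47.83 pos [ 537.1 -442.7  143. ] ang 4.55 tilt z [-0.001  0.002 -1.   ] F [ 0.4  0.9 -0.8] g 0.720 j [-0.86  0.49  1.25  0.    1.4  -0.94]
 shift mm now-axes [  -1.9 -444.3  -16.1]  after-turn axes [  -1.5 -444.2  -17. ]  tool yaw deg -0.05
(420, 560)
```

View pics/w34.png

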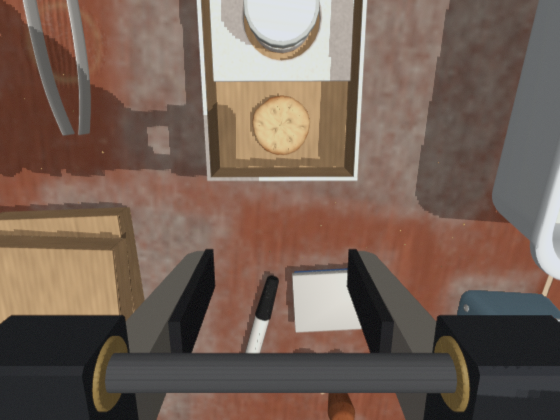

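View pics/s34b.png

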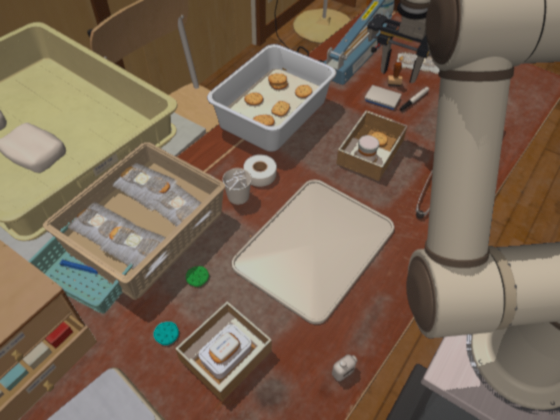

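Run:
```python
from h import *
s=load('s34'); a=load('scene0'); W=cloud(s)
b=s['image'][:,:,::-1]
cv2.imwrite('pics/fin.png',np.hstack([cv2.resize(b[300:400,175:275],(400,400),interpolation=cv2.INTER_CUBIC),cv2.resize(b[105:185,330:410],(400,400),interpolation=cv2.INTER_CUBIC)]))
d=cv2.absdiff(s['image'][150:205,222:280],a['image'][150:205,222:280]); print('cup/roll diff',d.mean(),d.max())
w=load('w34'); W=cloud(w); print('biscuit',W[125,281].round(1),W[125,262].round(1),W[125,300].round(1),ray(w,281,125,10).round(1))
st=arm.sense(); print(st['t'],st['eef_pos'],st['wrist_force'])
```

```text
cup/roll diff 3.9588296760710553 9
biscuit [ 532.7 -382.4   11.5] [ 515.9 -383.7   11.7] [ 549.4 -380.9   13.4] [ 532.7 -382.4   10. ]
47.9333 [ 536.87437654 -441.16317588  141.67022593] [0.63141801 0.1775032  0.04478993]
```

View pics/fin.png

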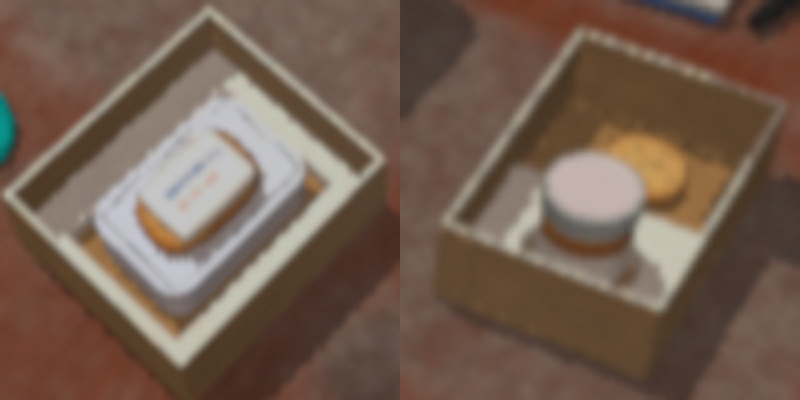

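Both packs look right: tin, oval biscuit and sachet stacked in the left crop, jar in the hole and round biscuit flat in the bay in the right crop. The cup and roll haven't moved, and the arm touches nothing. Handing in.

```bash
python3 -c "
from rig import arm
print(arm.job_done()); s=arm.sense(); print(s['t'],s['wrist_force'])"
```

```text
the job is handed in; nothing more can be done
None
the job is handed in; nothing more can be done
```

Both gift packs are made up and the job was handed in at about 48 s of robot time.

- **Tin carton:** the tea tin sits in the cut-out, with its lid top at z ≈ 31–32 mm. The oval biscuit lies within about 1–2 mm of the tin's middle, and the sachet is within about 0.5 mm of the biscuit's middle.
- **Jar carton:** the jar stands upright in the hole, within about 0.5 mm of its centre and with its top at 65 mm. The round biscuit lies flat in the bay, within about 1 mm of its middle.
- **Left alone:** the last scene picture shows the cup, the roll and the green and turquoise look-alikes where they were.

- **Fingertip disagreement:** the fingertips end about 37 mm above the reported TCP. Because of that, my first grasp of the tin closed in air and touched nothing. Cameras, and then contact with the tray floor, confirmed the offset, and I corrected for it from there.
- **Tray contact:** while I regripped the oval biscuit, the fingertips pressed on the tray at about 10 N.
- **Jar grip width:** the gripper read 52 mm on the jar, not the body's 50 mm, so the pads probably held the lid's edge. The jar still stayed upright.
- **After hand-in:** I could take no reading after that, so the settled second is unchecked.

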